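# Trip-test the bench breaker and change over the cups

### The arm

A 6-joint arm with a two-finger parallel gripper is mounted at the origin on the work surface. World frame = base frame: x ahead of the robot, y to its left, z up, the work surface at z = 0. Lengths are in m, angles in rad, forces in N, time in s.
With the tool pointing down it reaches from about 0.3 to 0.775 m from the base axis. Payload 14.6 kg.
Tool frame: the origin (TCP) lies at the very end of the fingers, on their centre line; the grasp point (between the pads) lies 19 mm behind it; z points along the fingers, y is the direction in which the jaws open and shut (so a half turn about z gives the same grasp; the last joint's range is limited). The gripper opens to 94 mm and grips with 3 to 60 N. Pads are 16 mm wide; open, the fingers measure 119 mm over their backs; the gripper's body (75 mm by 177 mm) begins 78 mm behind the grasp point.
Start: joints at [1.256, 0.3, 1.521, -0, 1.321, -0.067], TCP at [0.135, 0.533, 0.205] pointing down, gripper open.
Joint ranges: [-3.03, 3.03], [-0.79, 2.21], [0.23, 2.52], [-1.04, 4.18], [0, 3.07], [-2.55, 2.55]. Speed limits (rad/s): [2.22, 2.22, 2.57, 3.14, 3.14, 3.14].

### API

Orientations are given as [roll, pitch, yaw] about the fixed x, y, z axes, in that order (R = Rz(yaw) Ry(pitch) Rx(roll)).
In Python, from station import get_obs, vision, hand_in gives the robot as it stands.
- The arm moves only by the tool play_rows, never from a script. Its argument "moves" is a list of rows, each an object with "claw": the opening, from 0 (shut) to 1 (fully open); "linear": the shift along the tool's x, y, z in mm, a list of three; "turn": the turn, a rotation vector about the tool's x, y, z in rad, a list of three. In form: [{"claw": claw, "linear": [tx, ty, tz], "turn": [ax, ay, az]}, ...]. A call has 1 to 8 rows; each row is the pose to reach, as a shift and turn from the pose measured when the call began, along the tool's axes at that moment; what a row does not reach only later rows make up. A row lasts 1/8 s, in which the tool goes at most 62.5 mm and 10.7 degrees, less where a joint would pass 70% of its speed; a pose out of reach is approached as far as the arm can. A call with a gripper value outside its range is refused whole. The fingers move at their own pace and stop on an object; "force" is the grip in N (left out, the last holds). Time passes only in rows, so rows that repeat a pose let the fingers close. It gives the time, the measured TCP pose, the force and the opening at its end, in the units of the state.
- get_obs(): the state, without advancing time (a new reading comes with each control period).
- vision.camera(name): name is "scene" or "top" or "wrist"; returns the picture (420x560x3 uint8, blue, green, red); there is no depth.
- vision.camera_info(name): a dict with "camera_matrix" (3x3 intrinsics, pixels), "rvec" (rotation vector, rad) and "tvec" (3), from world to camera coordinates, as OpenCV has them; the wrist camera has in their place "mount" (4x4, takes a point from camera to tool coordinates, whose origin is the TCP and whose axes are the flange's). Camera axes: x right, y down, z forward; pixel columns grow to the right and rows downward; lengths in m; the calibration is good to about 2 mm. A picture is of the moment at which its call begins: read the wrist's pose just before it. camera_info takes no time and is no camera call.
- hand_in(): hands the job in, once; it reports no verdict.
The state is a dict: "time_s": time; "qpos": joint angles; "joint_vel": joint speeds; "tau": joint torques, N m; "ee_pos": TCP position; "eef_rot": TCP orientation; "force": force on the tool from outside, world axes, zero at the start; "moment": the same for the moment, N m; "grip_width": finger opening in m.
Only numpy, scipy, OpenCV 4.12 (cv2) and the standard library are available. Lean on these libraries where they do the work, as an engineer would, in place of code of your own. Each camera call takes 0.05 s, during which the arm holds its last target.

### The job

Do the trip test on the bench's breaker unit: press its test button so that the lever drops and the curing box and turning jig are dead. With the lever down, push the ejector slide of the curing box until the maple cup in it is out on the apron, and push every maple small cup on the bench - that one and those standing on the desk - fully home on a spigot of the nylon turning jig, one cup to a spigot. When all of them are on, lift the lever back up until it stays up; leave the other things on the desk where they are.

Things in the scene. Friction and masses are not known exactly. Their poses are not given: they have to be found in the camera images.
- breaker: Fixed grey residual-current unit, 130 (x) x 150 (y) x 88 mm tall, its front facing its own -x, with a round test button and a lever on its top. Origin: centre of the underside, on the desk.
- test_button (a joint): Round white push button, 32 mm across, on top of the breaker, pressed straight down against a spring (2 N at the start, 5 N fully down); 0 = up, 0.009 m = fully down. Once 4 to 6 mm down it frees the lever, which drops; the button springs back by itself. It also dips and comes back while the lever is lifted into its catch.
- button_top (a point): Centre of the top face of the test button, 110 mm above the desk when up, 22 mm above the top of the breaker.
- lever (a joint): Lever of the breaker, hinged at lever_pivot on the breaker's y axis. 0 = up and caught, leaning 65 degrees above level towards the breaker's -x; 1.22 rad = dropped, 5 degrees below level. A spring pulls it down (1 to 2 N at the grip); the last 0.4 rad of lifting takes 4 to 5 N. To catch, it must be lifted a little past 0 (stop at -0.12); let go, it rests at about 0.01, or falls if not caught.
- lever_grip (a point): Centre of the black grip at the lever's end, a bar 38 mm long along the lever, 22 mm wide (along the breaker's y), 16 mm thick; 66 mm from the pivot. It can be pinched across its width from above. Its axes turn with the lever and equal the breaker's at joint value 0.
- lever_pivot (a point): The lever's hinge point, 92 mm above the desk; the hinge lies along the breaker's y. Axes as the breaker's.
- curing_box: Fixed white lamp curing box, mouth facing its own -x: a roofed tunnel 64 mm wide inside (outside 150 wide, 84 tall, x = -34 to 85 mm), and before it an open apron (floor 8 mm above the desk, 100 mm wide, to x = -140 mm, 8 mm rims). A cup stands inside at x = y = 0 under the roof, held by two sprung pads; it cannot be gripped there. Origin: on the desk, below the cup.
- ejector (a joint): Spring ejector slide of the curing box: 0 = back, 0.085 m = pushed fully home, towards the box's -x. 3 N at the start, 7 N fully home; springs back when let go. It pushes the cup ahead of it: fully home leaves the cup standing on the apron about 85 mm before its first place (x = -85 mm in the box's frame), clear of the roof.
- ejector_tab (a point): Centre of the slide's black upright tab, which sticks up through a slot in the roof of the curing box: 18 mm thick (along the box's x), 42 mm wide, from 88 to 122 mm above the desk, this point at 105 mm. The roof below it is at 84 mm and reaches 49 mm behind it at the start. Push its back face, towards the box's -x. Axes as the box's.
- cup_a: Maple small cup, round, 58 mm tall: a straight body 46 mm across up to 38 mm, then flaring to a rim 60 mm across at the top; bored right through along its axis (24 mm, opening into a dish at the top); 70 g. Stands on its foot. Origin: centre of the underside; z up its axis. This one starts inside the curing box.
- turning_jig: Fixed white nylon plate 100 (x) x 344 (y) x 18 mm with five upright spigots in a row along its y, 68 mm apart; along its far (+x) edge a drive cover, to x = 83 mm, up to 42 mm tall. Origin: centre of the underside, on the desk.
- cup_b: Maple small cup, round, 58 mm tall: a straight body 46 mm across up to 38 mm, then flaring to a rim 60 mm across at the top; bored right through along its axis (24 mm, opening into a dish at the top); 70 g. Stands on its foot. Origin: centre of the underside; z up its axis. Starts on the desk in front of the jig; may be absent.
- cup_c: Maple small cup, round, 58 mm tall: a straight body 46 mm across up to 38 mm, then flaring to a rim 60 mm across at the top; bored right through along its axis (24 mm, opening into a dish at the top); 70 g. Stands on its foot. Origin: centre of the underside; z up its axis. Starts on the desk in front of the jig; may be absent.
- cup_d: Maple small cup, round, 58 mm tall: a straight body 46 mm across up to 38 mm, then flaring to a rim 60 mm across at the top; bored right through along its axis (24 mm, opening into a dish at the top); 70 g. Stands on its foot. Origin: centre of the underside; z up its axis. Starts on the desk in front of the jig; may be absent.
- cup_e: Maple small cup, round, 58 mm tall: a straight body 46 mm across up to 38 mm, then flaring to a rim 60 mm across at the top; bored right through along its axis (24 mm, opening into a dish at the top); 70 g. Stands on its foot. Origin: centre of the underside; z up its axis. Starts on the desk in front of the jig; may be absent.
- spigot_1 (a point): A nylon spigot of the turning jig, upright, 20 mm across and 48 mm tall, its top 12 mm tapered to 11 mm across; it stands on a round shoulder 54 mm across. This point: centre of the shoulder's top face, 22 mm above the desk, where the foot of a cup rests when it is home; z up the spigot.
- spigot_2 (a point): A nylon spigot of the turning jig, upright, 20 mm across and 48 mm tall, its top 12 mm tapered to 11 mm across; it stands on a round shoulder 54 mm across. This point: centre of the shoulder's top face, 22 mm above the desk, where the foot of a cup rests when it is home; z up the spigot.
- spigot_3 (a point): A nylon spigot of the turning jig, upright, 20 mm across and 48 mm tall, its top 12 mm tapered to 11 mm across; it stands on a round shoulder 54 mm across. This point: centre of the shoulder's top face, 22 mm above the desk, where the foot of a cup rests when it is home; z up the spigot.
- spigot_4 (a point): A nylon spigot of the turning jig, upright, 20 mm across and 48 mm tall, its top 12 mm tapered to 11 mm across; it stands on a round shoulder 54 mm across. This point: centre of the shoulder's top face, 22 mm above the desk, where the foot of a cup rests when it is home; z up the spigot.
- spigot_5 (a point): A nylon spigot of the turning jig, upright, 20 mm across and 48 mm tall, its top 12 mm tapered to 11 mm across; it stands on a round shoulder 54 mm across. This point: centre of the shoulder's top face, 22 mm above the desk, where the foot of a cup rests when it is home; z up the spigot.
- tama_center (a point): Centre of a teal ball 60 mm across that rests in a low dark wooden ring beyond the jig, 44 mm above the desk. Not to be disturbed.
- burnisher: Agate burnisher, a round tool 180 mm long and 20 mm thick lying along its x. Not to be disturbed. Origin: middle of its length, on the desk.
- wax_tin: Round aluminium tin, 68 mm across, 42 mm tall. Not to be disturbed. Origin: centre of the underside.
- sanding_block: Cork sanding block 100 (x) x 60 x 34 mm. Not to be disturbed. Origin: centre of the underside.
Things that resemble listed ones, but are neither listed nor needed, are in the scene too. Leave any green or purple look-alike of the cup_c alone.

How it is judged:
By the outcome, as a careful person would: the job done as asked, in the order asked, and still so for the second after the job is handed in, with the robot touching nothing.
Of cup_b, cup_c, cup_d, cup_e only 2 to 4 are there at a start; the rules pass over those that are not, and their reading is None.
At some moment in a run one of cup_b, cup_c, cup_d, cup_e may be knocked a few centimetres aside while the robot is not near it.
It also fails if it takes over 210 s, if anything falls off the work surface, if the arm or the gripper's body presses on something with over 40 N, if the wrist force passes 120 N, or if a joint passes its speed limit or range.

## Working session

There is one attempt and no reset: what is moved stays moved. The work goes in short steps, Python scripts to look and compute and a tool call to move; the robot and the scene stay as the last step left them, time stands still between calls to the robot, and variables do not carry over. Pictures are saved under pics/ and viewed, and the job is handed in when it is done.

Besides the shell and the picture viewer there is one more tool, called after "Call:" as a command line: name --argument value ..., lists and objects as JSON in quotes. play_rows: Moves the arm, as the interface text tells. Its arguments: {"type":"object","properties":{"moves":{"type":"array","items":{"type":"object","properties":{"claw":{"type":"number"},"linear":{"type":"array","items":{"type":"number"}},"turn":{"type":"array","items":{"type":"number"}}}}},"force":{"type":"number"}},"required":["moves"]}

```bash
ls; mkdir -p pics; python3 - <<'E'
from station import get_obs, vision
import cv2
print(get_obs())
for n in ("scene","top","wrist"):
    cv2.imwrite(f"pics/{n}0.png",vision.camera(n)); print(n,vision.camera_info(n))
E
```

```text
pics
{'time_s': 0.0, 'qpos': array([ 1.25642443e+00,  3.00483395e-01,  1.52159980e+00, -1.88026788e-06,
        1.32069749e+00, -6.66002150e-02]), 'joint_vel': array([ 0.00055799, -0.00068786, -0.00063376,  0.0019891 , -0.00200605,
        0.00133667]), 'tau': array([-1.59859087e-04, -5.31811202e+01, -3.52729833e+01,  7.08360784e-02,
        2.44013756e-02, -1.50647752e-04]), 'ee_pos': array([0.13480394, 0.53294494, 0.20487167]), 'eef_rot': array([-3.14040714e+00, -7.72470002e-05,  2.89382139e+00]), 'force': array([-0.41466567, -0.38254324, -0.22496128]), 'moment': array([ 0.01283586,  0.03444514, -0.03594587]), 'grip_width': 0.09395712887284594}
scene {'camera_matrix': array([[396.16861853,   0.        , 285.36151453],
       [  0.        , 396.16861853, 212.10700352],
       [  0.        ,   0.        ,   1.        ]]), 'rvec': array([ 1.89743166,  1.57017307, -0.65612089]), 'tvec': array([-0.07922473, -0.30975527,  1.44612778])}
top {'camera_matrix': array([[496.62541766,   0.        , 278.4193384 ],
       [  0.        , 496.62541766, 213.6011532 ],
       [  0.        ,   0.        ,   1.        ]]), 'rvec': array([ 2.14861532, -2.11207782,  0.15249605]), 'tvec': array([-0.00438648,  0.53814591,  1.22539965])}
wrist {'camera_matrix': array([[336.08545037,   0.        , 277.10459708],
       [  0.        , 336.08545037, 207.09585752],
       [  0.        ,   0.        ,   1.        ]]), 'mount': array([[ 6.46474340e-04, -9.63581329e-01, -2.67414668e-01,
         7.77629766e-02],
       [ 9.99999778e-01,  6.66210691e-04,  1.69250774e-05,
         1.67265822e-03],
       [ 1.61845822e-04, -2.67414620e-01,  9.63581546e-01,
        -1.78768516e-01],
       [ 0.00000000e+00,  0.00000000e+00,  0.00000000e+00,
         1.00000000e+00]])}
```

View pics/top0.png

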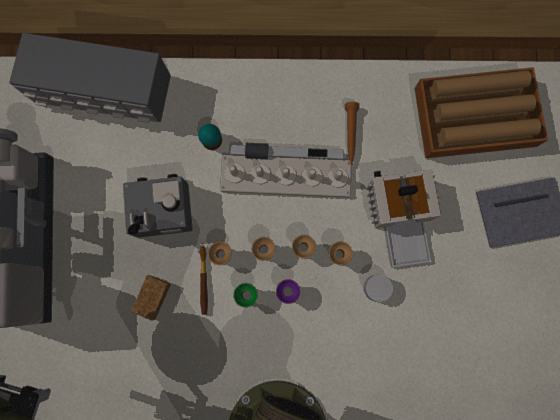

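View pics/scene0.png

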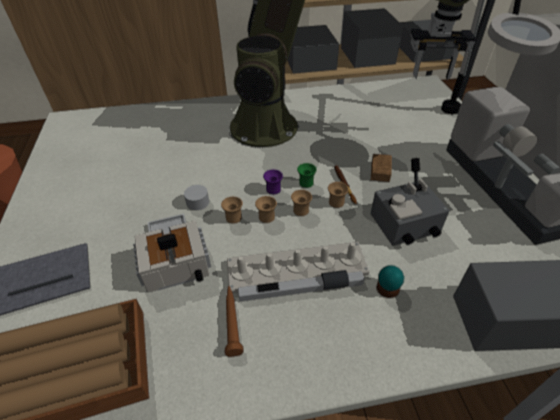

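View pics/wrist0.png

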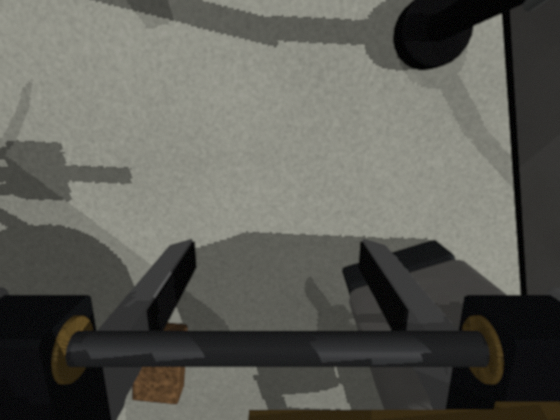

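```bash
cat > h.py <<'E'
import numpy as np, cv2
from station import get_obs, vision
from scipy.spatial.transform import Rotation as Ro
def cam(name):
    i=vision.camera_info(name);K=np.array(i["camera_matrix"])
    if "rvec" in i:
        R=Ro.from_rotvec(np.ravel(i["rvec"])).as_matrix();t=np.ravel(i["tvec"])
    else:
        o=get_obs();T=np.eye(4);T[:3,:3]=Ro.from_euler("xyz",o["eef_rot"]).as_matrix();T[:3,3]=o["ee_pos"]
        M=np.linalg.inv(T@np.array(i["mount"]));R=M[:3,:3];t=M[:3,3]
    return K,R,t
def ray(name,uv,z,C=None):
    K,R,t=C or cam(name)
    d=R.T@np.linalg.solve(K,[uv[0],uv[1],1.]);c=-R.T@t
    return c+d*(z-c[2])/d[2]
def proj(name,P,C=None):
    K,R,t=C or cam(name);P=np.atleast_2d(P)
    return cv2.projectPoints(P.astype(float),Ro.from_matrix(R).as_rotvec(),t,K,None)[0].reshape(-1,2)
def tri(uv1,uv2,n1="top",n2="scene"):
    P=[];
    for n in(n1,n2):
        K,R,t=cam(n);P.append(K@np.c_[R,t])
    X=cv2.triangulatePoints(P[0],P[1],np.array(uv1,float),np.array(uv2,float))[:,0];return X[:3]/X[3]
def crop(img,x0,y0,x1,y1,s,fn):
    cv2.imwrite(fn,cv2.resize(img[y0:y1,x0:x1],None,fx=s,fy=s,interpolation=cv2.INTER_CUBIC))
E
python3 - <<'E'
from h import *
im=cv2.imread("pics/top0.png")
crop(im,190,130,390,280,4,"pics/c1.png")
crop(im,110,160,210,235,8,"pics/c2.png")
crop(im,350,160,450,280,5,"pics/c3.png")
im=cv2.imread("pics/scene0.png")
crop(im,120,140,470,310,2.25,"pics/c4.png")
E
```

```text
(no output)
```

View pics/c1.png

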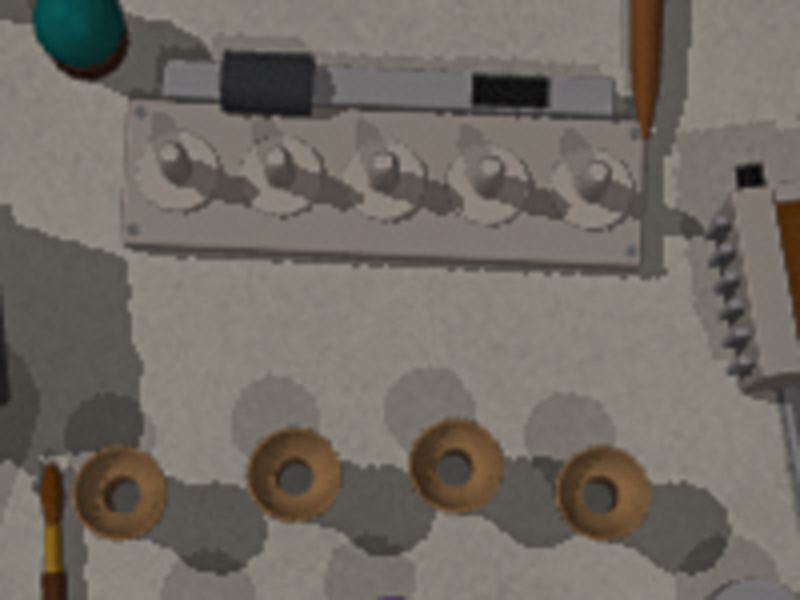

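View pics/c2.png

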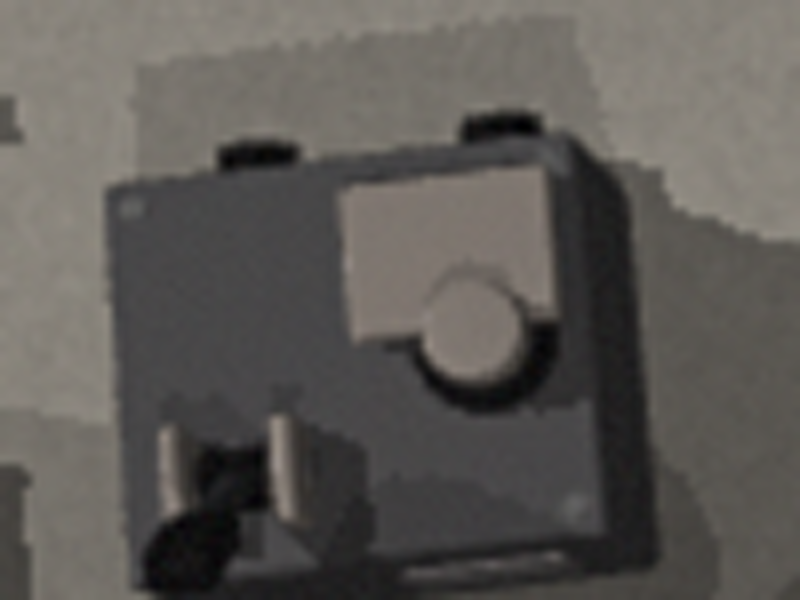

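View pics/c3.png

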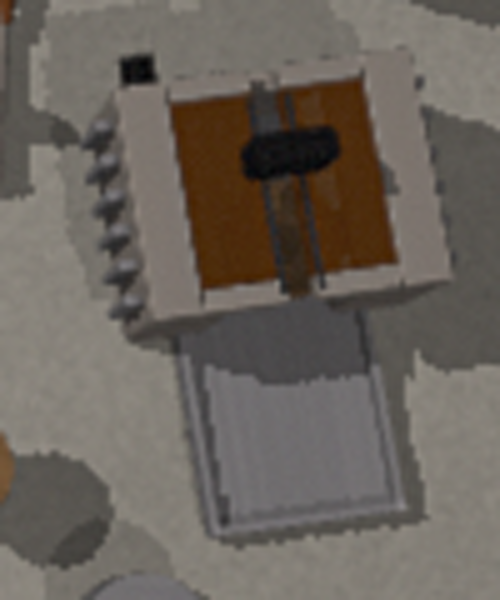

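View pics/c4.png

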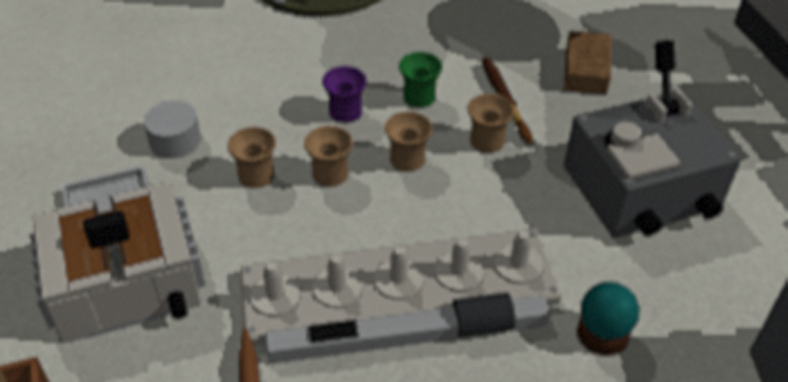

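```bash
python3 - <<'E'
from h import *
np.set_printoptions(precision=4,suppress=True)
C=cam("top")
f=lambda x,y:(190+x/4,130+y/4)
for p in [(119.5,492),(294,475),(456,466),(603,493)]: print("cup",ray("top",f(*p),.058,C))
S=[]
for p in [(174,155),(281,161),(383,163),(490,170),(595,175)]: S.append(ray("top",f(*p),.070,C));print("spig",S[-1])
S=np.array(S);print(np.linalg.norm(np.diff(S[:,:2],axis=0),axis=1))
print("jig corners",[ray("top",f(*p),.018,C) for p in[(128,100),(646,118),(123,243),(640,268)]])
g=lambda x,y:(110+x/8,160+y/8)
print("btn",ray("top",g(472,325),.11,C))
print("brk corners",[ray("top",g(*p),.088,C) for p in[(107,188),(562,137),(135,590),(606,540)]])
k=lambda x,y:(350+x/5,160+y/5)
print("tab",ray("top",k(291,150),.122,C))
print("box roof corners",[ray("top",k(*p),.084,C) for p in[(118,90),(410,52),(150,325),(450,280)]])
print("apron",[ray("top",k(*p),.012,C) for p in[(213,535),(407,510)]])
s=lambda x,y:(120+x/2.25,140+y/2.25)
print("grip",tri(g(190,545),s(665,55)))
print("tabtri",tri(k(291,150),s(106,222)),"btntri",tri(g(472,325),s(627,130)))
for p,q in zip([(119.5,492),(294,475),(456,466),(603,493)],[(490,111),(408,130),(328,143),(252,146)]): print("cuptri",tri(f(*p),s(*q)))
E
```

```text
cup [0.4338 0.1489 0.058 ]
cup [0.4463 0.0402 0.058 ]
cup [ 0.4536 -0.0608  0.058 ]
cup [ 0.4383 -0.1523  0.058 ]
spig [0.6474 0.1206 0.07  ]
spig [0.6444 0.0525 0.07  ]
spig [ 0.6441 -0.0122  0.07  ]
spig [ 0.6405 -0.08    0.07  ]
spig [ 0.6382 -0.1462  0.07  ]
[0.0681 0.0647 0.0678 0.0663]
jig corners [array([0.6977, 0.1583, 0.018 ]), array([ 0.6902, -0.1854,  0.018 ]), array([0.6006, 0.1581, 0.018 ]), array([ 0.5891, -0.181 ,  0.018 ])]
btn [0.5551 0.2708 0.11  ]
brk corners [array([0.6009, 0.3929, 0.088 ]), array([0.6194, 0.2511, 0.088 ]), array([0.4748, 0.3756, 0.088 ]), array([0.4927, 0.2312, 0.088 ])]
tab [ 0.5878 -0.3073  0.122 ]
box roof corners [array([ 0.6252, -0.2315,  0.084 ]), array([ 0.6467, -0.3769,  0.084 ]), array([ 0.5072, -0.2457,  0.084 ]), array([ 0.5319, -0.3929,  0.084 ])]
apron [array([ 0.4091, -0.2899,  0.012 ]), array([ 0.4237, -0.3893,  0.012 ])]
grip [0.4816 0.3411 0.1488]
tabtri [ 0.5895 -0.3087  0.1138] btntri [0.5557 0.2719 0.1083]
cuptri [0.4344 0.1502 0.0519]
cuptri [0.4471 0.0412 0.0501]
cuptri [ 0.4542 -0.0602  0.0531]
cuptri [ 0.439  -0.152   0.0506]
```

```bash
cat >> h.py <<'E'
np.set_printoptions(precision=4,suppress=True)
def go(x,y,z,yaw=np.pi/2,rot=None,start=None):
    "tool-frame shift (mm) and turn from the present (or given) pose"
    o=get_obs();p,e=(o["ee_pos"],o["eef_rot"]) if start is None else start
    R=Ro.from_euler("xyz",e);G=Ro.from_euler("xyz",rot if rot is not None else [np.pi,0,yaw])
    print("to",(x,y,z),"lin",np.round(R.inv().apply(np.array([x,y,z])-p)*1000,1),"turn",np.round((R.inv()*G).as_rotvec(),3))
def st():
    o=get_obs();print("t",round(o["time_s"],2),"p",o["ee_pos"],"e",o["eef_rot"],"F",o["force"].round(1),"w",round(o["grip_width"],4))
E
python3 - <<'E'
from h import *
go(.555,.271,.25); go(.35,.40,.26)
E
```

```text
to (0.555, 0.271, 0.25) lin [-471.6 -151.   -44.9] turn [-0.001  0.001  1.323]
to (0.35, 0.4, 0.26) lin [-241.2  -76.2  -54.9] turn [-0.001  0.001  1.323]
```

Call:
play_rows --moves '[{"claw": 0,"linear": [-60,-19,-40],"turn": [0,0,0.17]},{"claw": 0,"linear": [-120,-38,-55],"turn": [0,0,0.34]},{"claw": 0,"linear": [-180,-57,-55],"turn": [0,0,0.51]},{"claw": 0,"linear": [-240,-76,-55],"turn": [0,0,0.68]},{"claw": 0,"linear": [-300,-95,-55],"turn": [0,0,0.85]},{"claw": 0,"linear": [-360,-114,-55],"turn": [0,0,1.02]},{"claw": 0,"linear": [-420,-133,-50],"turn": [0,0,1.19]},{"claw": 0,"linear": [-472,-151,-45],"turn": [0,0,1.323]}]' --force 25

```text
time_s: 1.15
ee_pos: [0.5501, 0.274, 0.2506]
eef_rot: [-3.141, 0.001, 1.566]
force: [-0.7, -0.2, 0.9]
grip_width: 0.0175
```

```bash
python3 - <<'E'
from h import *
st(); go(.555,.271,.25);go(.555,.271,.135)
cv2.imwrite("pics/w1.png",vision.camera("wrist"))
E
```

```text
t 1.15 p [0.5501 0.274  0.2506] e [-3.1413  0.0008  1.5658] F [-0.7 -0.2  0.9] w 0.0175
to (0.555, 0.271, 0.25) lin [-2.9  4.9  0.6] turn [-0.     0.001 -0.005]
to (0.555, 0.271, 0.135) lin [ -2.9   4.9 115.6] turn [-0.     0.001 -0.005]
```

View pics/w1.png

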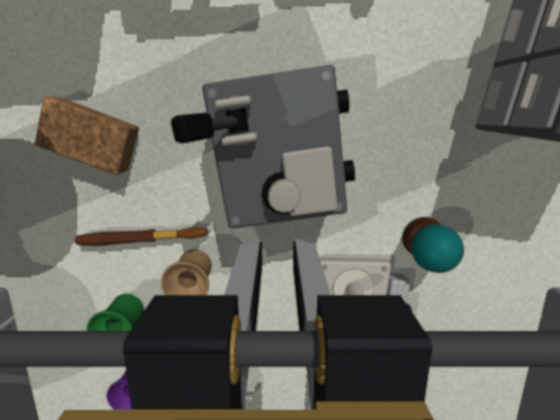

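```bash
python3 - <<'E'
from h import *
print("btn",ray("wrist",(284,194),.11),"pivotish",ray("wrist",(236,119),.092),"grip",ray("wrist",(193,127),.15))
print([ray("wrist",p,.088) for p in [(205,83),(334,67),(230,226),(347,210)]])
E
```

```text
btn [0.5615 0.2734 0.11  ] pivotish [0.5161 0.3441 0.092 ] grip [0.4883 0.3393 0.15  ]
[array([0.4878, 0.3776, 0.088 ]), array([0.6099, 0.3898, 0.088 ]), array([0.504 , 0.2339, 0.088 ]), array([0.6279, 0.2498, 0.088 ])]
```

Call:
play_rows --moves '[{"claw": 0,"linear": [-2,8,50],"turn": [0,0,0]},{"claw": 0,"linear": [-2,8,100],"turn": [0,0,0]},{"claw": 0,"linear": [-2,8,115],"turn": [0,0,0]},{"claw": 0,"linear": [-2,8,115],"turn": [0,0,0]}]'

```text
time_s: 1.7
ee_pos: [0.5623, 0.2672, 0.1342]
eef_rot: [-3.14, 0.003, 1.555]
force: [0.5, -0.6, 0.5]
grip_width: 0.0004
```

```bash
python3 - <<'E'
from h import *
st(); go(.558,.272,.104)
cv2.imwrite("pics/w2.png",vision.camera("wrist"));crop(vision.camera("top"),90,140,240,250,5,"pics/t2.png")
E
```

```text
t 1.7 p [0.5623 0.2672 0.1342] e [-3.1402  0.003   1.5554] F [ 0.5 -0.6  0.5] w 0.0004
to (0.558, 0.272, 0.104) lin [ 4.9 -4.3 30.2] turn [-0.001  0.003 -0.015]
```

View pics/w2.png

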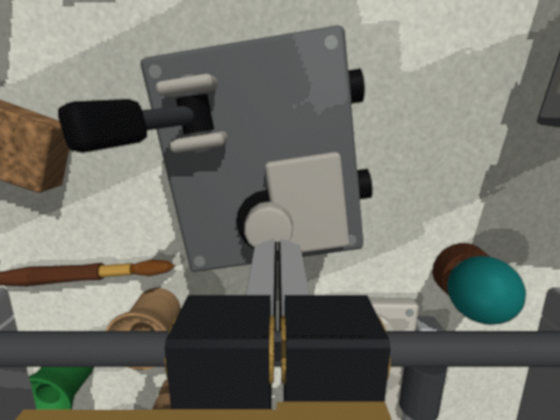

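```bash
python3 - <<'E'
from h import *
print("btn",ray("wrist",(269,222),.11)); print("tip px",proj("wrist",get_obs()["ee_pos"]))
E
```

```text
btn [0.5585 0.2802 0.11  ]
tip px [[276.1753 257.0013]]
```

Call:
play_rows --moves '[{"claw": 0,"linear": [8,-5,15],"turn": [0,0,0]},{"claw": 0,"linear": [8,-5,24],"turn": [0,0,0]},{"claw": 0,"linear": [8,-5,28],"turn": [0,0,0]},{"claw": 0,"linear": [8,-5,32],"turn": [0,0,0]},{"claw": 0,"linear": [8,-5,32],"turn": [0,0,0]}]'

```text
time_s: 2.42
ee_pos: [0.5582, 0.2756, 0.1041]
eef_rot: [3.14, 0.001, 1.555]
force: [-2.9, 2.4, 3.8]
grip_width: 0.0001
```

```bash
python3 - <<'E'
from h import *
st(); cv2.imwrite("pics/w3.png",vision.camera("wrist"))
E
```

```text
t 2.42 p [0.5582 0.2756 0.1041] e [3.14   0.0013 1.5554] F [-2.9  2.4  3.8] w 0.0001
```

View pics/w3.png

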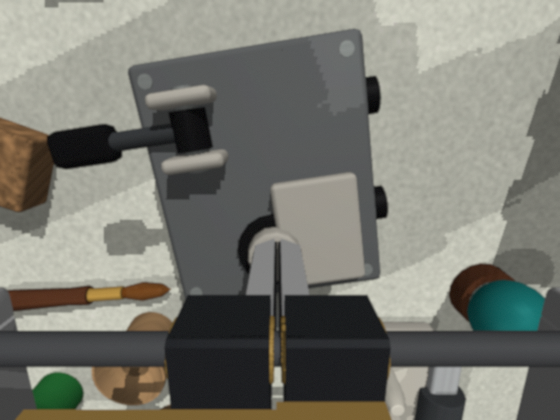

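Call:
play_rows --moves '[{"claw": 0,"linear": [0,0,-40],"turn": [0,0,0]},{"claw": 0,"linear": [0,0,-100],"turn": [0,0,0.015]},{"claw": 0,"linear": [0,0,-150],"turn": [0,0,0.015]},{"claw": 0,"linear": [0,0,-150],"turn": [0,0,0.015]},{"claw": 0,"linear": [0,0,-150],"turn": [0,0,0.015]}]'

```text
time_s: 3.1
ee_pos: [0.5578, 0.2755, 0.2533]
eef_rot: [3.141, 0.002, 1.54]
force: [0.4, 0.4, -0.3]
grip_width: 0.0001
```

```bash
python3 - <<'E'
from h import *
st(); cv2.imwrite("pics/w4.png",vision.camera("wrist"))
crop(vision.camera("scene"),340,130,480,250,5,"pics/s4.png")
E
```

```text
t 3.1 p [0.5578 0.2755 0.2533] e [3.1409 0.002  1.5403] F [ 0.4  0.4 -0.3] w 0.0001
```

View pics/w4.png

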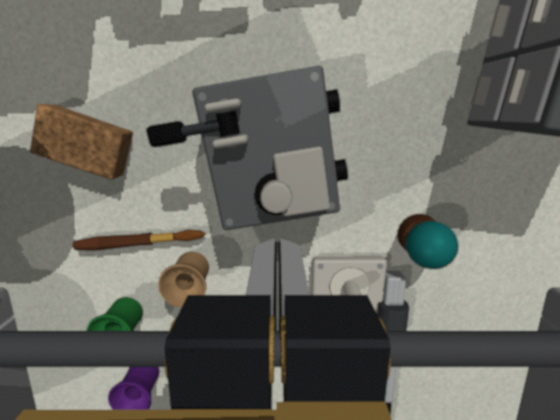

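View pics/s4.png

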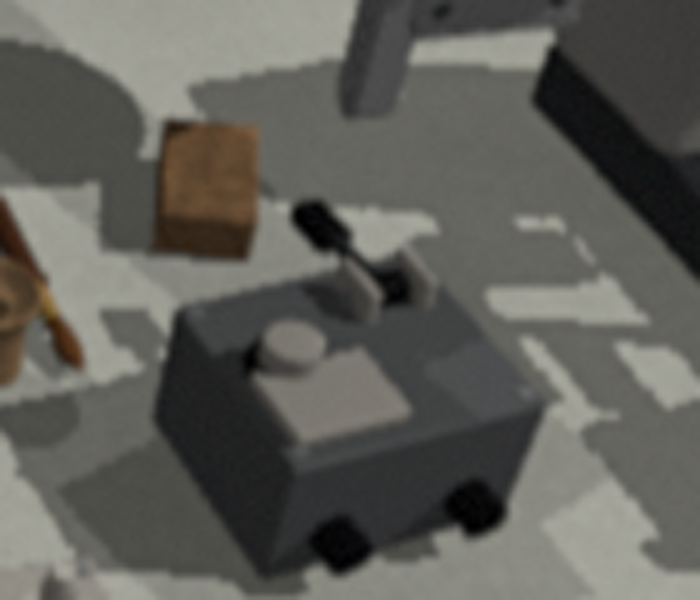

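```bash
python3 - <<'E'
from h import *
go(.60,-.37,.27,1.706)
print(ray("wrist",(168,132),.09))
E
```

```text
to (0.6, -0.37, 0.27) lin [-644.    62.   -15.8] turn [-0.001  0.002 -0.166]
[0.4516 0.3403 0.09  ]
```

Call:
play_rows --moves '[{"claw": 0,"linear": [-60,6,-15],"turn": [0,0,0]},{"claw": 0,"linear": [-120,12,-15],"turn": [0,0,0]},{"claw": 0,"linear": [-180,18,-15],"turn": [0,0,0]},{"claw": 0,"linear": [-240,24,-15],"turn": [0,0,0]},{"claw": 0,"linear": [-300,30,-15],"turn": [0,0,0]},{"claw": 0,"linear": [-360,36,-15],"turn": [0,0,-0.05]},{"claw": 0,"linear": [-420,42,-15],"turn": [0,0,-0.1]},{"claw": 0,"linear": [-480,48,-15],"turn": [0,0,-0.166]}]'

```text
time_s: 4.2
ee_pos: [0.5905, -0.2076, 0.2675]
eef_rot: [-3.139, 0.001, 1.708]
force: [1.6, -0.0, -0.3]
grip_width: 0.0005
```

```bash
python3 - <<'E'
from h import *
st();go(.60,-.37,.27,1.706)
E
```

```text
t 4.2 p [ 0.5905 -0.2076  0.2675] e [-3.139   0.0015  1.7082] F [ 1.6 -0.  -0.3] w 0.0005
to (0.6, -0.37, 0.27) lin [-162.2  -12.9   -2.2] turn [-0.003  0.001  0.002]
```

Call:
play_rows --moves '[{"claw": 0,"linear": [-60,-5,-2],"turn": [0,0,0]},{"claw": 0,"linear": [-120,-9,-2],"turn": [0,0,0]},{"claw": 0,"linear": [-162,-13,-2],"turn": [0,0,0]},{"claw": 0,"linear": [-162,-13,-2],"turn": [0,0,0]},{"claw": 0,"linear": [-162,-13,-2],"turn": [0,0,0]}]'

```text
time_s: 4.82
ee_pos: [0.5999, -0.3692, 0.2687]
eef_rot: [-3.138, 0.0, 1.708]
force: [-0.3, 0.1, 0.3]
grip_width: 0.0006
```

```bash
python3 - <<'E'
from h import *
st(); cv2.imwrite("pics/w5.png",vision.camera("wrist"))
E
```

```text
t 4.83 p [ 0.5999 -0.3692  0.2687] e [-3.1378  0.0002  1.7084] F [-0.3  0.1  0.3] w 0.0006
```

View pics/w5.png

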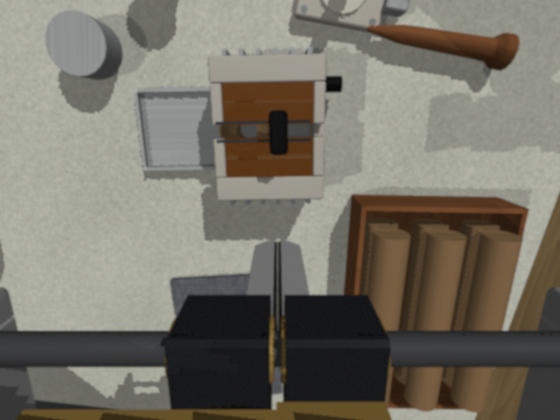

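```bash
python3 - <<'E'
from h import *
W=cam("wrist")
t=ray("wrist",(278.5,132),.122,W);print("tab",t)
c=[ray("wrist",p,.084,W) for p in [(210,58),(326,54),(218,199),(324,197)]];print(np.array(c),np.mean(c,0))
print("apron",[ray("wrist",p,.012,W) for p in [(137,90),(146,169)]])
E
```

```text
tab [ 0.5929 -0.3067  0.122 ]
[[ 0.5152 -0.2464  0.084 ]
 [ 0.6295 -0.2268  0.084 ]
 [ 0.5364 -0.3905  0.084 ]
 [ 0.6533 -0.3717  0.084 ]] [ 0.5836 -0.3088  0.084 ]
apron [array([ 0.4144, -0.2865,  0.012 ]), array([ 0.4288, -0.3832,  0.012 ])]
```

```bash
python3 - <<'E'
from h import *
go(.624,-.302,.15,1.719);go(.624,-.302,.095,1.719)
E
```

```text
to (0.624, -0.302, 0.15) lin [ 63.   33.3 119.1] turn [-0.003  0.001 -0.01 ]
to (0.624, -0.302, 0.095) lin [ 63.1  33.5 174.1] turn [-0.003  0.001 -0.01 ]
```

Call:
play_rows --moves '[{"claw": 0,"linear": [40,33,40],"turn": [0,0,-0.01]},{"claw": 0,"linear": [63,33,90],"turn": [0,0,-0.01]},{"claw": 0,"linear": [63,33,130],"turn": [0,0,-0.01]},{"claw": 0,"linear": [63,33,160],"turn": [0,0,-0.01]},{"claw": 0,"linear": [63,33,174],"turn": [0,0,-0.01]},{"claw": 0,"linear": [63,33,174],"turn": [0,0,-0.01]},{"claw": 0,"linear": [63,33,174],"turn": [0,0,-0.01]}]'

```text
time_s: 5.75
ee_pos: [0.6241, -0.3022, 0.0968]
eef_rot: [-3.14, 0.002, 1.719]
force: [0.4, 0.1, 0.4]
grip_width: 0.0004
```

```bash
python3 - <<'E'
from h import *
st(); cv2.imwrite("pics/w6.png",vision.camera("wrist"));cv2.imwrite("pics/s6.png",vision.camera("scene"))
E
```

```text
t 5.75 p [ 0.6241 -0.3022  0.0968] e [-3.1402  0.0021  1.7194] F [0.4 0.1 0.4] w 0.0004
```

View pics/w6.png

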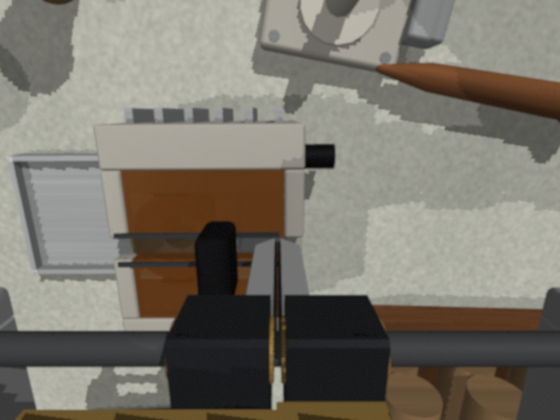

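Call:
play_rows --moves '[{"claw": 0,"linear": [0,-12,1],"turn": [0,0,0]},{"claw": 0,"linear": [0,-24,1],"turn": [0,0,0]},{"claw": 0,"linear": [0,-36,1],"turn": [0,0,0]},{"claw": 0,"linear": [0,-48,1],"turn": [0,0,0]},{"claw": 0,"linear": [0,-60,1],"turn": [0,0,0]},{"claw": 0,"linear": [0,-72,1],"turn": [0,0,0]},{"claw": 0,"linear": [0,-82,1],"turn": [0,0,0]},{"claw": 0,"linear": [0,-90,1],"turn": [0,0,0]}]'

```text
time_s: 6.85
ee_pos: [0.5346, -0.3161, 0.0962]
eef_rot: [-3.141, 0.003, 1.719]
force: [7.1, -2.3, -0.5]
grip_width: 0.0005
```

```bash
python3 - <<'E'
from h import *
st(); cv2.imwrite("pics/w7.png",vision.camera("wrist"))
E
```

```text
t 6.85 p [ 0.5346 -0.3161  0.0962] e [-3.1414  0.0031  1.7189] F [ 7.1 -2.3 -0.5] w 0.0005
```

View pics/w7.png

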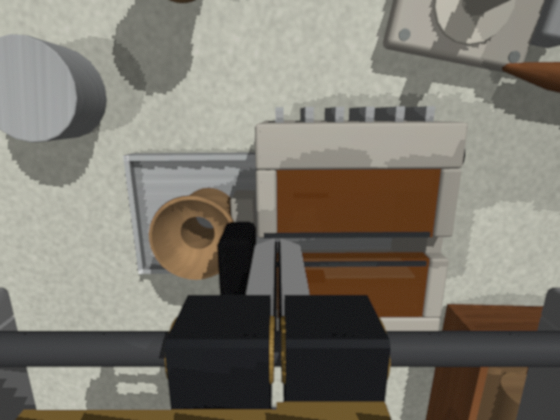

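Cup is out on the apron at about (200,235). Push the last few mm, watching force.

Call:
play_rows --moves '[{"claw": 0,"linear": [0,-3,0],"turn": [0,0,0]},{"claw": 0,"linear": [0,-5,0],"turn": [0,0,0]},{"claw": 0,"linear": [0,-7,0],"turn": [0,0,0]},{"claw": 0,"linear": [0,-9,0],"turn": [0,0,0]},{"claw": 0,"linear": [0,-9,0],"turn": [0,0,0]}]'

```text
time_s: 7.52
ee_pos: [0.5281, -0.3171, 0.0965]
eef_rot: [3.134, 0.005, 1.719]
force: [32.8, -0.2, -11.2]
grip_width: 0.0006
```

Call:
play_rows --moves '[{"claw": 0,"linear": [0,10,0],"turn": [0,0,0]},{"claw": 0,"linear": [0,35,0],"turn": [0,0,0]},{"claw": 0,"linear": [0,70,0],"turn": [0,0,0]},{"claw": 0,"linear": [0,98,0],"turn": [0,0,0]},{"claw": 0,"linear": [0,98,-40],"turn": [0,0,0]},{"claw": 0.72,"linear": [-30,60,-100],"turn": [0,0,0]},{"claw": 0.72,"linear": [-60,10,-160],"turn": [0,0,0]},{"claw": 0.72,"linear": [-60,-40,-180],"turn": [0,0,0]}]'

```text
time_s: 8.52
ee_pos: [0.5124, -0.3765, 0.2656]
eef_rot: [3.134, 0.006, 1.719]
force: [-0.0, -0.7, 0.6]
grip_width: 0.027
```

Call:
play_rows --moves '[{"claw": 0.72,"linear": [0,-10,0],"turn": [0,0,0]},{"claw": 0.72,"linear": [0,-10,0],"turn": [0,0,0]},{"claw": 0.72,"linear": [0,-10,0],"turn": [0,0,0]}]'

```text
time_s: 8.9
ee_pos: [0.5029, -0.3772, 0.264]
eef_rot: [3.136, 0.004, 1.72]
force: [0.2, -0.9, -0.1]
grip_width: 0.0569
```

```bash
python3 - <<'E'
from h import *
st(); cv2.imwrite("pics/w8.png",vision.camera("wrist"));cv2.imwrite("pics/s8.png",vision.camera("scene"));cv2.imwrite("pics/t8.png",vision.camera("top"))
E
```

```text
t 8.9 p [ 0.5029 -0.3772  0.264 ] e [3.1359 0.0039 1.7197] F [ 0.2 -0.9 -0.1] w 0.0569
```

View pics/w8.png

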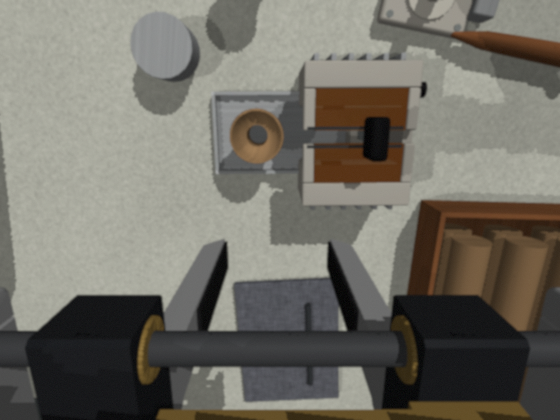

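View pics/t8.png

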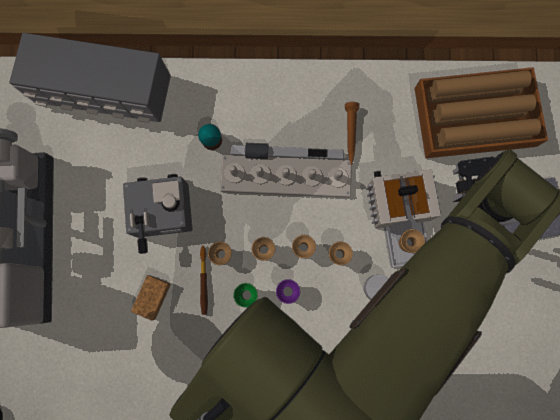

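```bash
python3 - <<'E'
from h import *
W=cam("wrist")
im=cv2.imread("pics/w8.png");hsv=cv2.cvtColor(im,cv2.COLOR_BGR2HSV)
crop(im,200,80,320,180,6,"pics/c8.png")
print(ray("wrist",(256,136),.066,W), "predicted", np.array([.590,-.307])+(-36-85)*1e-3*np.array([.989,.147]))
print("mouth",ray("wrist",(304,95),.084,W),ray("wrist",(303,205),.084,W))
im=cv2.imread("pics/t8.png");crop(im,370,200,450,280,7,"pics/c8t.png")
E
```

```text
[ 0.4739 -0.3263  0.066 ] predicted [ 0.4703 -0.3248]
mouth [ 0.5174 -0.2772  0.084 ] [ 0.5361 -0.3915  0.084 ]
```

View pics/c8.png

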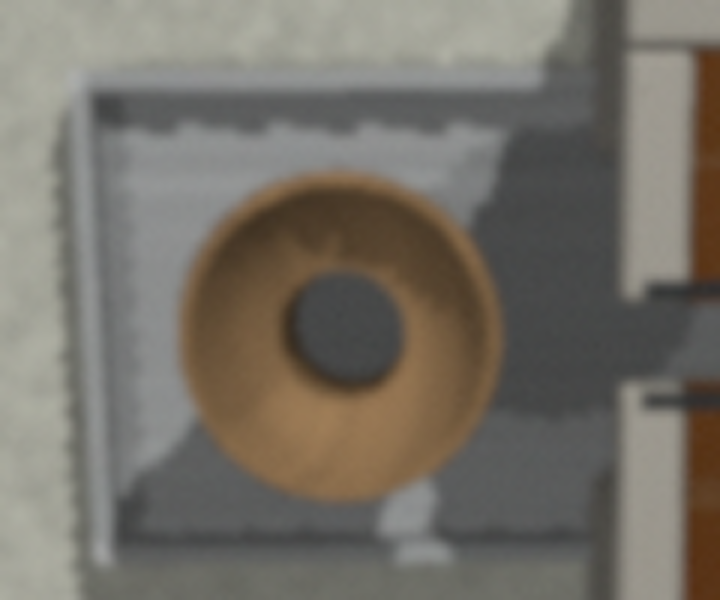

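View pics/c8t.png

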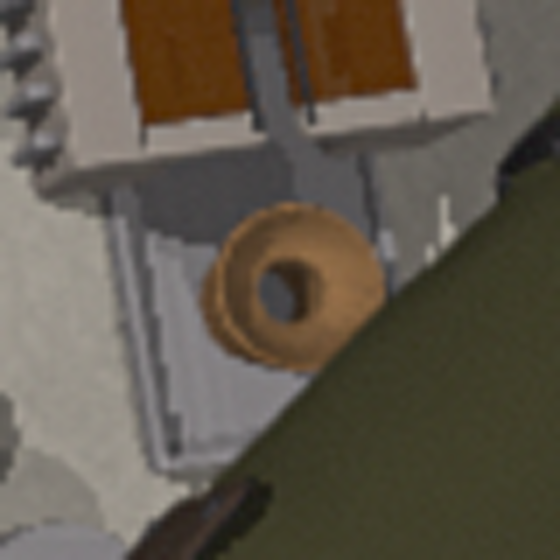

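```bash
python3 - <<'E'
from h import *
print(ray("top",(412.9,241.1),.066))
go(.471,-.3265,.15,1.719); go(.471,-.3265,.013,1.719)
E
```

```text
[ 0.4708 -0.3297  0.066 ]
to (0.471, -0.3265, 0.15) lin [ 55.6 -24.9 114.1] turn [0.006 0.005 0.001]
to (0.471, -0.3265, 0.013) lin [ 56.2 -25.7 251.1] turn [0.006 0.005 0.001]
```

Move to hover at z 0.14 above the cup, jaws ~68 mm.

Call:
play_rows --moves '[{"claw": 0.72,"linear": [30,-24,40],"turn": [0.006,0.005,0]},{"claw": 0.72,"linear": [55,-24,80],"turn": [0.006,0.005,0]},{"claw": 0.72,"linear": [55,-24,120],"turn": [0.006,0.005,0]},{"claw": 0.72,"linear": [55,-24,124],"turn": [0.006,0.005,0]},{"claw": 0.72,"linear": [55,-24,124],"turn": [0.006,0.005,0]},{"claw": 0.72,"linear": [55,-24,124],"turn": [0.006,0.005,0]}]'

```text
time_s: 9.8
ee_pos: [0.4727, -0.3275, 0.1416]
eef_rot: [3.14, 0.001, 1.72]
force: [-0.8, -0.4, -0.2]
grip_width: 0.0676
```

```bash
python3 - <<'E'
from h import *
st(); cv2.imwrite("pics/w9.png",vision.camera("wrist"))
print(proj("wrist",[[.471,-.3265,.066],[.474,-.3263,.066]]))
E
```

```text
t 9.8 p [ 0.4727 -0.3275  0.1416] e [3.1399 0.0012 1.7199] F [-0.8 -0.4 -0.2] w 0.0676
[[274.2488 216.2441]
 [278.0365 216.5446]]
```

View pics/w9.png

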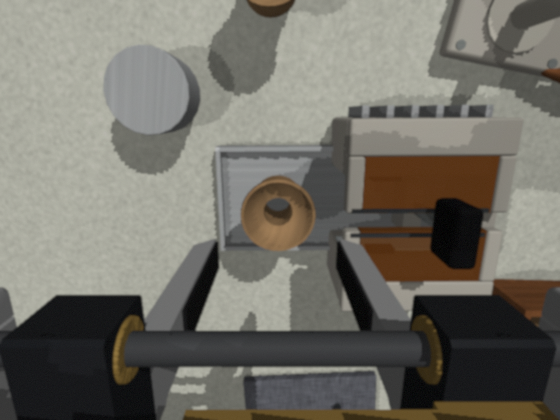

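Call:
play_rows --moves '[{"claw": 0.7,"linear": [1,0,20],"turn": [0,0,0]},{"claw": 0.7,"linear": [1,0,45],"turn": [0,0,0]},{"claw": 0.7,"linear": [1,0,70],"turn": [0,0,0]},{"claw": 0.7,"linear": [1,0,95],"turn": [0,0,0]},{"claw": 0.7,"linear": [1,0,115],"turn": [0,0,0]},{"claw": 0.7,"linear": [1,0,128],"turn": [0,0,0]},{"claw": 0.7,"linear": [1,0,128],"turn": [0,0,0]},{"claw": 0.7,"linear": [1,0,128],"turn": [0,0,0]}]'

```text
time_s: 10.85
ee_pos: [0.4731, -0.3269, 0.0144]
eef_rot: [3.139, 0.002, 1.72]
force: [-0.1, -0.1, -0.4]
grip_width: 0.0658
```

```bash
python3 - <<'E'
from h import *
st(); cv2.imwrite("pics/w10.png",vision.camera("wrist"))
E
```

```text
t 10.85 p [ 0.4731 -0.3269  0.0144] e [3.139  0.0021 1.7199] F [-0.1 -0.1 -0.4] w 0.0658
```

View pics/w10.png

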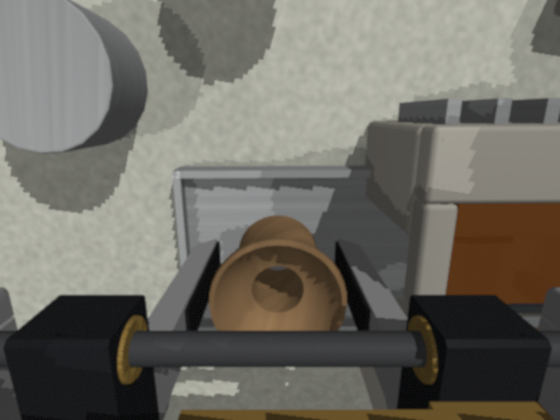

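Cup between the fingers, no contact. Grip.

Call:
play_rows --moves '[{"claw": 0.3,"linear": [0,0,0],"turn": [0,0,0]},{"claw": 0.3,"linear": [0,0,0],"turn": [0,0,0]},{"claw": 0.3,"linear": [0,0,0],"turn": [0,0,0]},{"claw": 0.3,"linear": [0,0,0],"turn": [0,0,0]},{"claw": 0.3,"linear": [0,0,0],"turn": [0,0,0]}]' --force 25

```text
time_s: 11.52
ee_pos: [0.4734, -0.3272, 0.0152]
eef_rot: [3.138, 0.003, 1.72]
force: [-0.2, 1.2, 6.4]
grip_width: 0.0556
```

```bash
python3 - <<'E'
from h import *
st(); cv2.imwrite("pics/w11.png",vision.camera("wrist"))
E
```

```text
t 11.53 p [ 0.4734 -0.3272  0.0152] e [3.1382 0.0031 1.7199] F [-0.2  1.2  6.4] w 0.0556
```

View pics/w11.png

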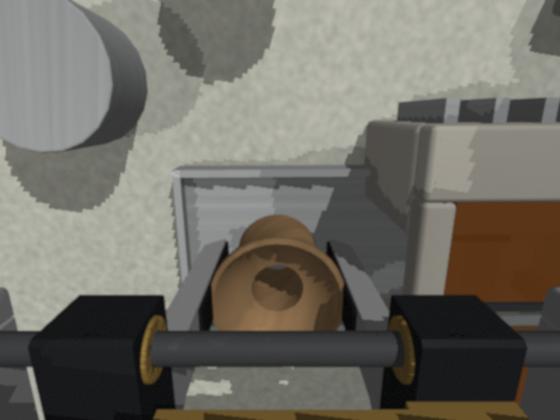

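Call:
play_rows --moves '[{"claw": 0.3,"linear": [0,0,0],"turn": [0,0,0]},{"claw": 0.3,"linear": [0,0,0],"turn": [0,0,0]},{"claw": 0.3,"linear": [0,0,0],"turn": [0,0,0]}]'

```text
time_s: 11.95
ee_pos: [0.4734, -0.3272, 0.0152]
eef_rot: [3.138, 0.003, 1.72]
force: [-0.9, 0.3, 1.9]
grip_width: 0.0558
```

```bash
python3 - <<'E'
from h import *
st(); crop(vision.camera("wrist"),180,180,380,330,4,"pics/w12.png");crop(vision.camera("scene"),120,160,260,280,5,"pics/s12.png")
E
```

```text
t 11.95 p [ 0.4734 -0.3272  0.0152] e [3.1382 0.003  1.7199] F [-0.9  0.3  1.9] w 0.0558
```

View pics/w12.png

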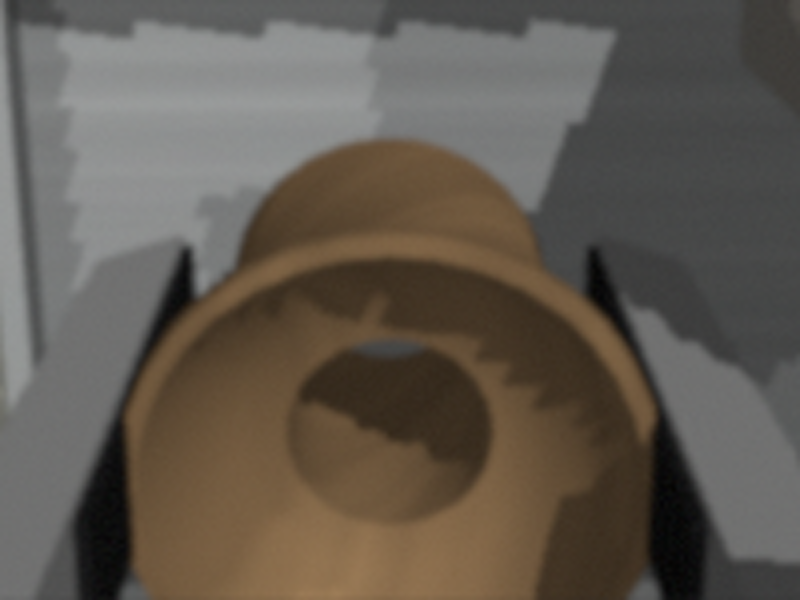

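View pics/s12.png

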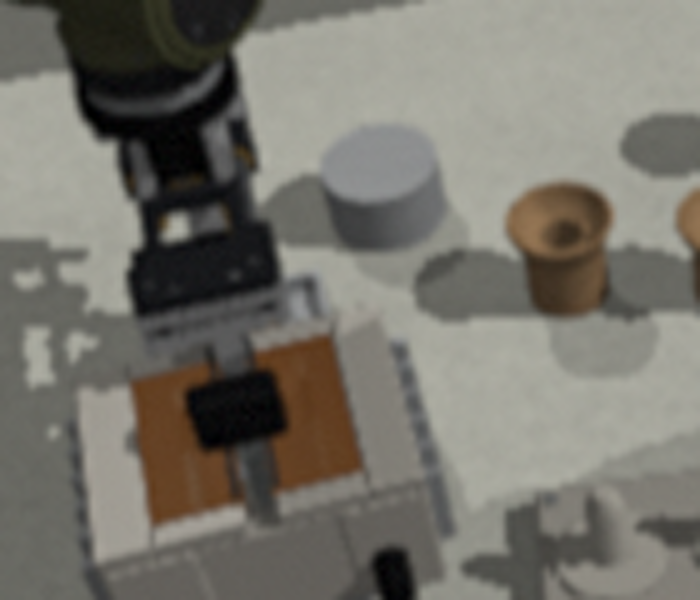

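Call:
play_rows --moves '[{"claw": 0.72,"linear": [0,0,0],"turn": [0,0,0]},{"claw": 0.72,"linear": [0,0,0],"turn": [0,0,0]},{"claw": 0.72,"linear": [0,0,-15],"turn": [0.004,0.003,0]},{"claw": 0.72,"linear": [0,0,-35],"turn": [0.004,0.003,0]},{"claw": 0.72,"linear": [0,0,-35],"turn": [0.004,0.003,0]},{"claw": 0.72,"linear": [0,0,-35],"turn": [0.004,0.003,0]}]'

```text
time_s: 12.8
ee_pos: [0.4731, -0.327, 0.0499]
eef_rot: [-3.141, -0.0, 1.72]
force: [0.6, 0.7, 0.7]
grip_width: 0.067
```

```bash
python3 - <<'E'
from h import *
st(); cv2.imwrite("pics/w13.png",vision.camera("wrist"))
print(proj("wrist",np.r_[get_obs()["ee_pos"][:2],.066]))
E
```

```text
t 12.8 p [ 0.4731 -0.327   0.0499] e [-3.1407 -0.0002  1.7199] F [0.6 0.7 0.7] w 0.067
[[275.5662 269.5097]]
```

View pics/w13.png

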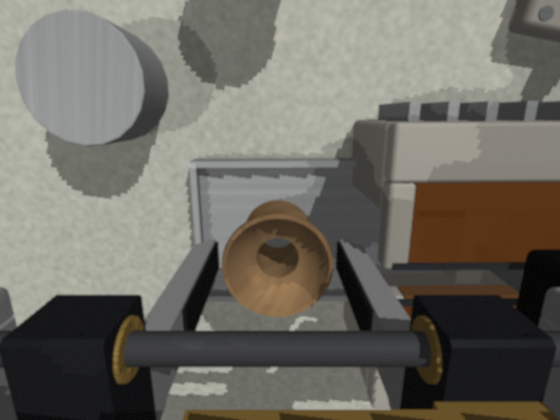

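Call:
play_rows --moves '[{"claw": 0.72,"linear": [3,0,0],"turn": [0,0,0]},{"claw": 0.72,"linear": [3,0,0],"turn": [0,0,0]},{"claw": 0.5,"linear": [3,0,0],"turn": [0,0,0]},{"claw": 0.5,"linear": [3,0,0],"turn": [0,0,0]},{"claw": 0.5,"linear": [3,0,0],"turn": [0,0,0]},{"claw": 0.5,"linear": [3,0,0],"turn": [0,0,0]}]' --force 30

```text
time_s: 13.6
ee_pos: [0.4725, -0.3239, 0.0496]
eef_rot: [-3.14, -0.001, 1.72]
force: [-1.1, -0.9, -0.2]
grip_width: 0.0555
```

Call:
play_rows --moves '[{"claw": 0.5,"linear": [0,0,-10],"turn": [0,0,0]},{"claw": 0.5,"linear": [0,0,-25],"turn": [0,0,0]},{"claw": 0.5,"linear": [0,0,-50],"turn": [0,0,0]},{"claw": 0.5,"linear": [0,0,-70],"turn": [0,0,0]},{"claw": 0.5,"linear": [0,0,-80],"turn": [0,0,0]},{"claw": 0.5,"linear": [0,0,-80],"turn": [0,0,0]}]'

```text
time_s: 14.35
ee_pos: [0.4728, -0.3241, 0.1304]
eef_rot: [-3.141, 0.0, 1.72]
force: [0.1, -0.3, -1.5]
grip_width: 0.0555
```

```bash
python3 - <<'E'
from h import *
st(); cv2.imwrite("pics/w14.png",vision.camera("wrist"));crop(vision.camera("scene"),100,100,280,280,3.3,"pics/s14.png")
E
```

```text
t 14.35 p [ 0.4728 -0.3241  0.1304] e [-3.1413  0.0003  1.7198] F [ 0.1 -0.3 -1.5] w 0.0555
```

View pics/w14.png

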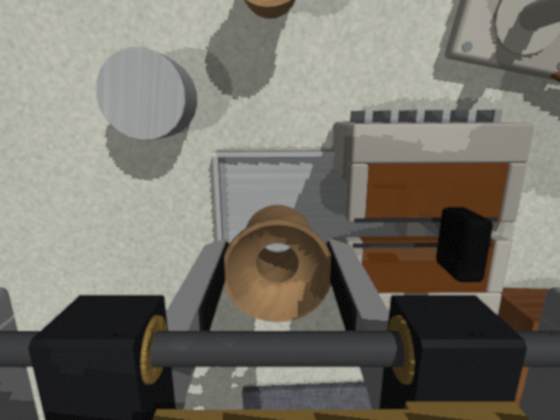

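View pics/s14.png

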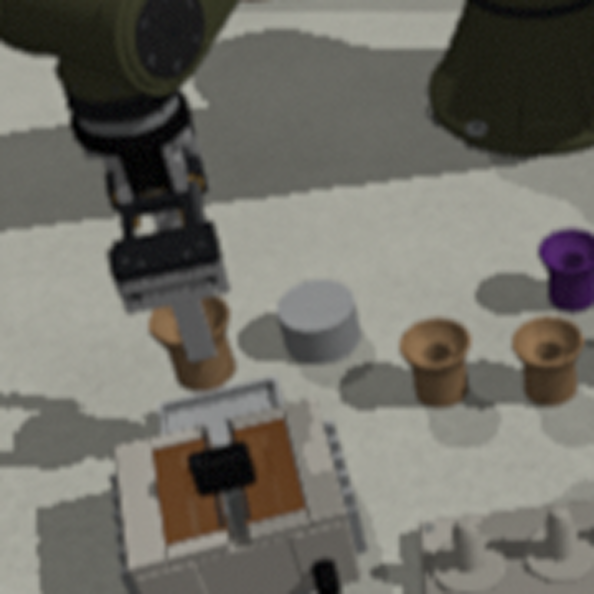

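```bash
python3 - <<'E'
from h import *
go(.62,-.25,.22,1.536)
E
```

```text
to (0.62, -0.25, 0.22) lin [ 51.2 156.8 -91.2] turn [-0.002 -0.001  0.184]
```

Call:
play_rows --moves '[{"claw": 0.5,"linear": [0,0,-40],"turn": [0,0,0]},{"claw": 0.5,"linear": [10,20,-91],"turn": [0,0,0]},{"claw": 0.5,"linear": [25,65,-91],"turn": [0,0,0.06]},{"claw": 0.5,"linear": [40,115,-91],"turn": [0,0,0.12]},{"claw": 0.5,"linear": [51,157,-91],"turn": [0,0,0.184]},{"claw": 0.5,"linear": [51,157,-91],"turn": [0,0,0.184]},{"claw": 0.5,"linear": [51,157,-91],"turn": [0,0,0.184]}]'

```text
time_s: 15.32
ee_pos: [0.6197, -0.2503, 0.2188]
eef_rot: [-3.138, -0.001, 1.536]
force: [-0.5, 0.0, -0.2]
grip_width: 0.0559
```

```bash
python3 - <<'E'
from h import *
st(); cv2.imwrite("pics/w15.png",vision.camera("wrist"))
E
```

```text
t 15.32 p [ 0.6197 -0.2503  0.2188] e [-3.138  -0.0014  1.5364] F [-0.5  0.  -0.2] w 0.0559
```

View pics/w15.png

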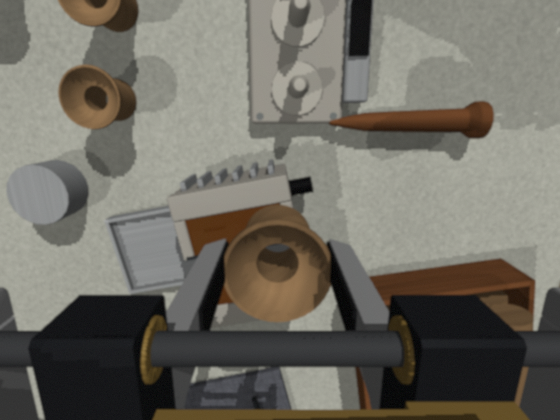

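```bash
python3 - <<'E'
from h import *
im=cv2.imread("pics/w15.png");crop(im,230,0,390,130,5,"pics/c15.png")
E
```

```text
(no output)
```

View pics/c15.png

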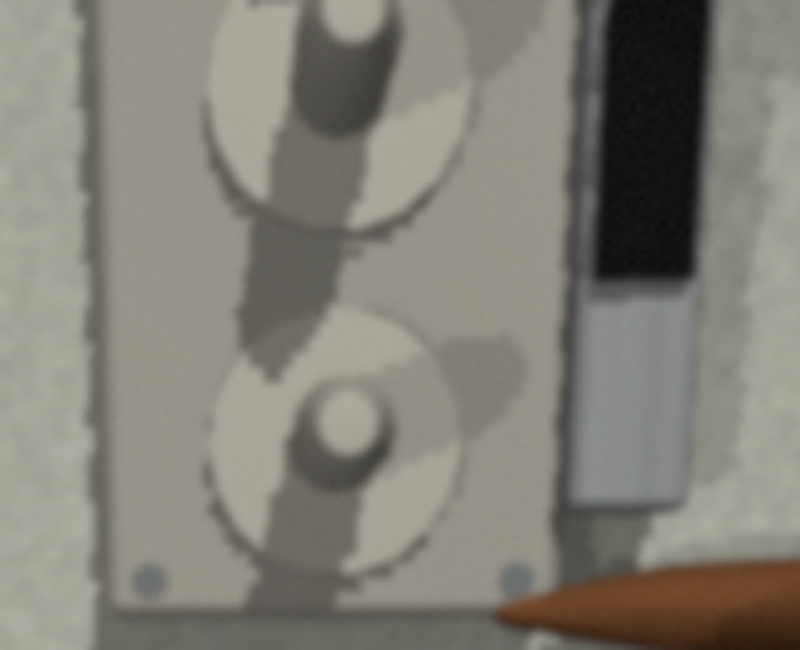

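```bash
python3 - <<'E'
from h import *
W=cam("wrist");f=lambda x,y:(230+x/5,y/5)
print("tip5",ray("wrist",f(350,423),.07,W),"sh5",ray("wrist",f(337,441),.022,W),"tip4",ray("wrist",f(354,10),.07,W),"sh4",ray("wrist",f(342,102),.022,W))
print("heldrim",[ray("wrist",(277.5,263),get_obs()["ee_pos"][2]+.0165,W)])
E
```

```text
tip5 [ 0.6442 -0.146   0.07  ] sh5 [ 0.6444 -0.1457  0.022 ] tip4 [ 0.646  -0.0785  0.07  ] sh4 [ 0.6466 -0.0813  0.022 ]
heldrim [array([ 0.6204, -0.2468,  0.2359])]
```

```bash
python3 - <<'E'
from h import *
W=cam("wrist");im=cv2.imread("pics/w15.png");o=get_obs();p=o["ee_pos"]
R=Ro.from_euler("xyz",o["eef_rot"])
a=np.linspace(0,2*np.pi,73)
s=4;x0,y0,x1,y1=200,180,360,340
big=cv2.resize(im[y0:y1,x0:x1],None,fx=s,fy=s,interpolation=cv2.INTER_CUBIC)
for dx,col in((0,(0,0,255)),(4,(255,255,0))):
    for r,dz in((30,-16.5),(23,41.5)):
        P=p+R.apply(np.c_[dx+r*np.cos(a),r*np.sin(a),0*a+dz]*1e-3)
        q=((proj("wrist",P,W)-[x0,y0])*s).astype(int)
        cv2.polylines(big,[q],True,col,1)
cv2.imwrite("pics/c15b.png",big[:600])
E
```

```text
(no output)
```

View pics/c15b.png

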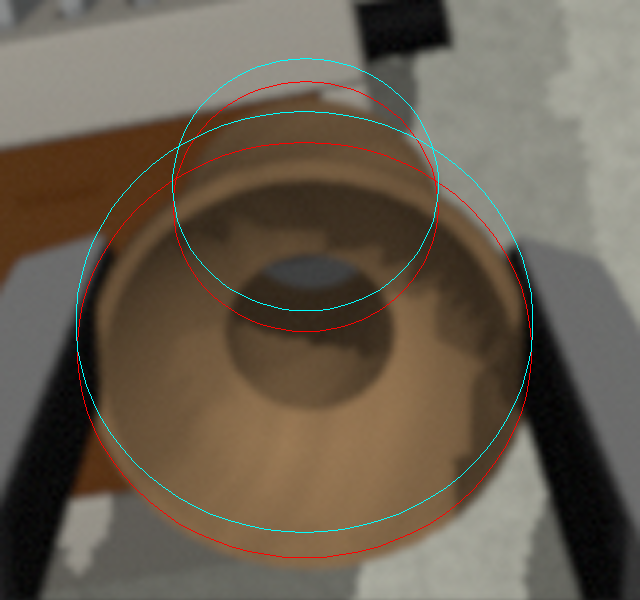

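```bash
python3 - <<'E'
from h import *
# c8: pose then
i=vision.camera_info("wrist");K=np.array(i["camera_matrix"])
def camat(p,e):
    T=np.eye(4);T[:3,:3]=Ro.from_euler("xyz",e).as_matrix();T[:3,3]=p
    M=np.linalg.inv(T@np.array(i["mount"]));return K,M[:3,:3],M[:3,3]
W=camat([.5029,-.3772,.264],[3.1359,.0039,1.7197])
print(np.linalg.norm(ray("",(200+182/6,136),.066,W)-ray("",(200+502/6,136),.066,W)))
W=camat([.4731,-.327,.0499],[-3.1407,-.0002,1.7199])
print(np.linalg.norm(ray("",(223,264),.066,W)-ray("",(332.5,264),.066,W)))
W=cam("wrist")
im=cv2.imread("pics/w15.png");crop(im,40,50,150,140,6,"pics/c15c.png")
for z in(.236,.23,.22,.21): print(z,np.linalg.norm(ray("",(200+98/4,270),z,W)-ray("",(200+522/4,270),z,W)))
E
```

```text
0.05854131001321963
0.05772533542701121
0.236 0.05599127990215897
0.23 0.058062090256197824
0.22 0.06151344084626262
0.21 0.06496479143632741
```

View pics/c15c.png

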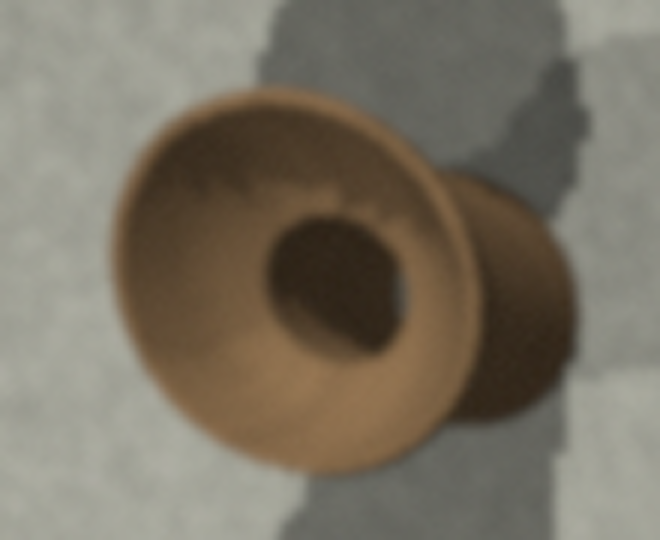

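```bash
python3 - <<'E'
from h import *
W=cam("wrist");im=cv2.imread("pics/w15.png");o=get_obs();p=o["ee_pos"]
R=Ro.from_euler("xyz",o["eef_rot"])
a=np.linspace(0,2*np.pi,73)
s=4;x0,y0,x1,y1=200,180,360,340
big=cv2.resize(im[y0:y1,x0:x1],None,fx=s,fy=s,interpolation=cv2.INTER_CUBIC)
for dx,col in((0,(0,0,255)),(-3,(255,255,0))):
    for r,dz in((29,-11),(23,47)):
        P=p+R.apply(np.c_[dx+r*np.cos(a),r*np.sin(a),0*a+dz]*1e-3)
        q=((proj("wrist",P,W)-[x0,y0])*s).astype(int)
        cv2.polylines(big,[q],True,col,1)
cv2.imwrite("pics/c15b2.png",big[:600])
E
```

```text
(no output)
```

View pics/c15b2.png

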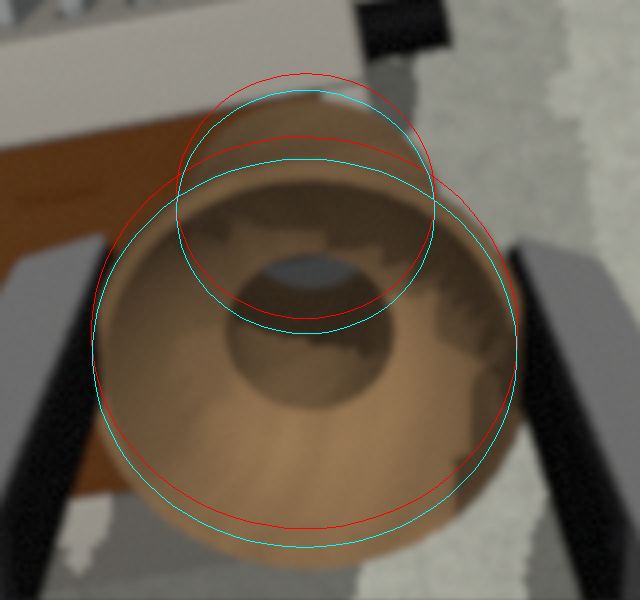

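```bash
python3 - <<'E'
from h import *
go(.525,-.105,.20,1.536);go(.525,-.105,.055,1.536)
E
```

```text
to (0.525, -0.105, 0.2) lin [142.2 -99.5  19.8] turn [-0.003 -0.001 -0.   ]
to (0.525, -0.105, 0.055) lin [142.1 -99.1 164.8] turn [-0.003 -0.001 -0.   ]
```

Call:
play_rows --moves '[{"claw": 0.5,"linear": [40,-30,10],"turn": [0,0,0]},{"claw": 0.5,"linear": [85,-60,20],"turn": [0,0,0]},{"claw": 0.5,"linear": [125,-90,20],"turn": [0,0,0]},{"claw": 0.5,"linear": [142,-99,50],"turn": [0,0,0]},{"claw": 0.5,"linear": [142,-99,90],"turn": [0,0,0]},{"claw": 0.5,"linear": [142,-99,130],"turn": [0,0,0]},{"claw": 0.5,"linear": [142,-99,155],"turn": [0,0,0]},{"claw": 0.5,"linear": [142,-99,162],"turn": [0,0,0]}]'

```text
time_s: 16.38
ee_pos: [0.524, -0.1055, 0.0569]
eef_rot: [-3.137, -0.002, 1.535]
force: [0.1, -0.4, -0.8]
grip_width: 0.0561
```

Call:
play_rows --moves '[{"claw": 0.5,"linear": [0,0,4],"turn": [0,0,0]},{"claw": 0.5,"linear": [0,0,8],"turn": [0,0,0]},{"claw": 0.5,"linear": [0,0,8],"turn": [0,0,0]}]'

```text
time_s: 16.75
ee_pos: [0.5241, -0.1056, 0.0493]
eef_rot: [-3.137, -0.001, 1.535]
force: [-0.3, -0.3, -0.4]
grip_width: 0.0556
```

Call:
play_rows --moves '[{"claw": 0.5,"linear": [0,0,3],"turn": [0,0,0]},{"claw": 0.5,"linear": [0,0,6],"turn": [0,0,0]},{"claw": 0.5,"linear": [0,0,8],"turn": [0,0,0]},{"claw": 0.5,"linear": [0,0,8],"turn": [0,0,0]}]'

```text
time_s: 17.25
ee_pos: [0.5241, -0.1055, 0.0416]
eef_rot: [-3.137, -0.001, 1.535]
force: [-1.8, 0.3, 3.9]
grip_width: 0.0562
```

```bash
python3 - <<'E'
from h import *
st(); cv2.imwrite("pics/w16.png",vision.camera("wrist"));crop(vision.camera("scene"),200,170,380,310,4,"pics/s16.png")
E
```

```text
t 17.25 p [ 0.5241 -0.1055  0.0416] e [-3.1374 -0.0014  1.5349] F [-1.8  0.3  3.9] w 0.0562
```

View pics/w16.png

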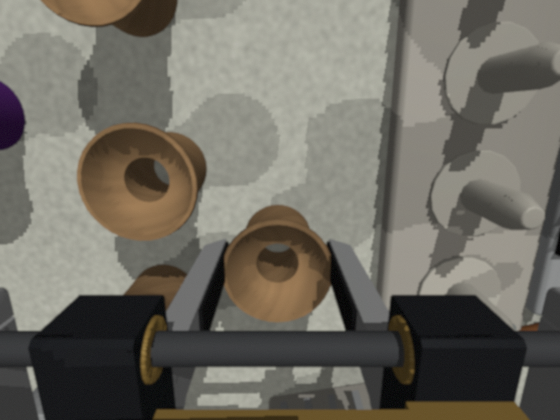

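View pics/s16.png

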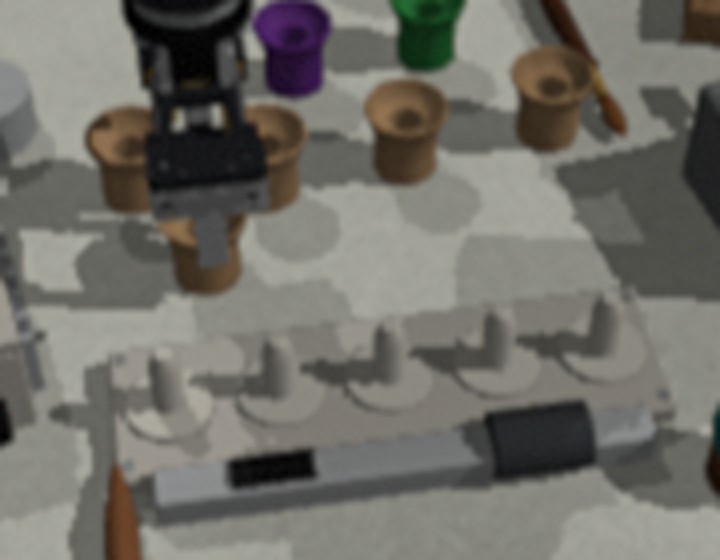

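Call:
play_rows --moves '[{"claw": 0.72,"linear": [0,0,-1],"turn": [0,0,0]},{"claw": 0.72,"linear": [0,0,-1],"turn": [0,0,0]},{"claw": 0.72,"linear": [0,0,-1],"turn": [0,0,0]}]'

```text
time_s: 17.73
ee_pos: [0.5241, -0.1056, 0.0425]
eef_rot: [-3.137, -0.001, 1.535]
force: [-0.3, -0.7, -0.3]
grip_width: 0.0677
```

```bash
python3 - <<'E'
from h import *
st(); im=vision.camera("wrist");cv2.imwrite("pics/w17.png",im)
a=cv2.imread("pics/w16.png")
cv2.imwrite("pics/c17.png",np.hstack([cv2.resize(z[190:340,210:345],None,fx=2.9,fy=2.9,interpolation=cv2.INTER_CUBIC) for z in(a,im)]))
E
```

```text
t 17.73 p [ 0.5241 -0.1056  0.0425] e [-3.1374 -0.0014  1.5348] F [-0.3 -0.7 -0.3] w 0.0677
```

View pics/c17.png

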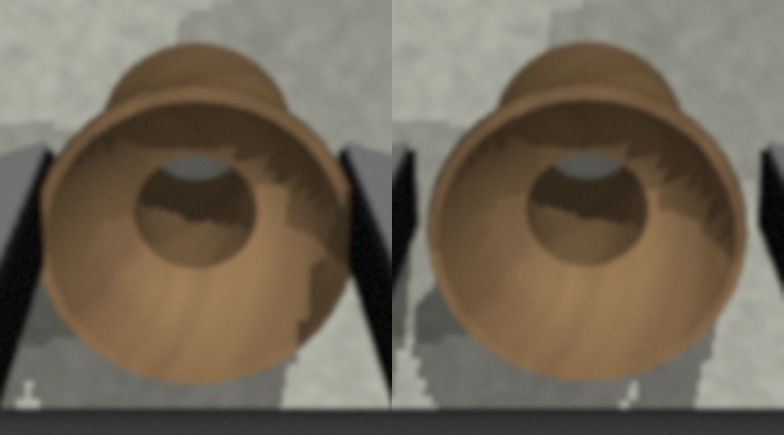

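```bash
python3 - <<'E'
from h import *
go(.4996,-.2099,.207,1.536)
E
```

```text
to (0.4996, -0.2099, 0.207) lin [-104.9  -21.4 -164.6] turn [-0.004 -0.001 -0.001]
```

Call:
play_rows --moves '[{"claw": 0.72,"linear": [0,0,-40],"turn": [0,0,0]},{"claw": 0.72,"linear": [-20,-4,-90],"turn": [0,0,0]},{"claw": 0.72,"linear": [-60,-15,-140],"turn": [0,0,0]},{"claw": 0.72,"linear": [-105,-21,-165],"turn": [0,0,0]},{"claw": 0.72,"linear": [-105,-21,-165],"turn": [0,0,0]},{"claw": 0.72,"linear": [-105,-21,-165],"turn": [0,0,0]}]'

```text
time_s: 18.52
ee_pos: [0.4998, -0.2096, 0.2066]
eef_rot: [-3.136, -0.002, 1.535]
force: [0.3, 0.6, -0.5]
grip_width: 0.0679
```

```bash
python3 - <<'E'
from h import *
st(); im=vision.camera("wrist");cv2.imwrite("pics/w18.png",im);crop(im,230,20,390,150,5,"pics/c18.png")
t=vision.camera("top");cv2.imwrite("pics/t18.png",t);crop(t,190,130,390,280,4,"pics/c18t.png")
E
```

```text
t 18.52 p [ 0.4998 -0.2096  0.2066] e [-3.1364 -0.002   1.5345] F [ 0.3  0.6 -0.5] w 0.0679
```

View pics/c18.png

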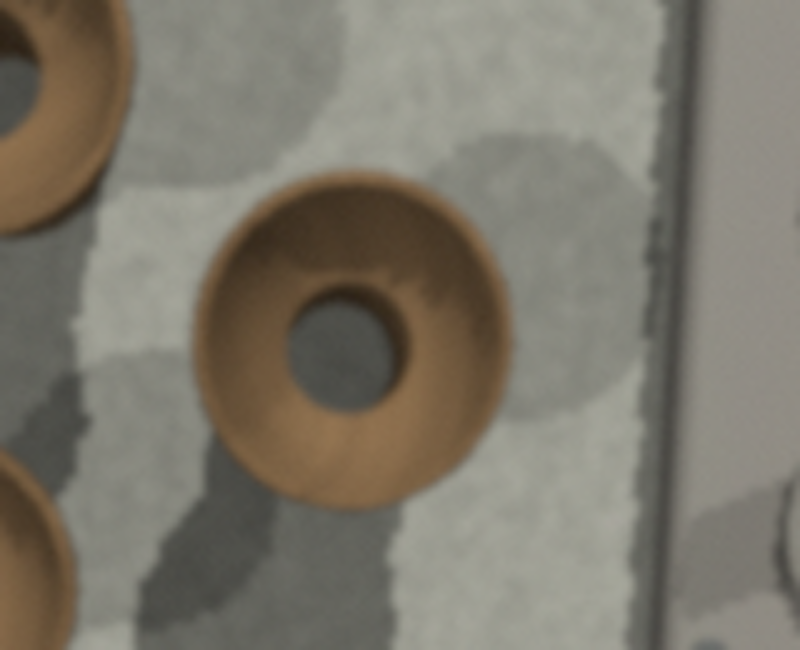

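View pics/c18t.png

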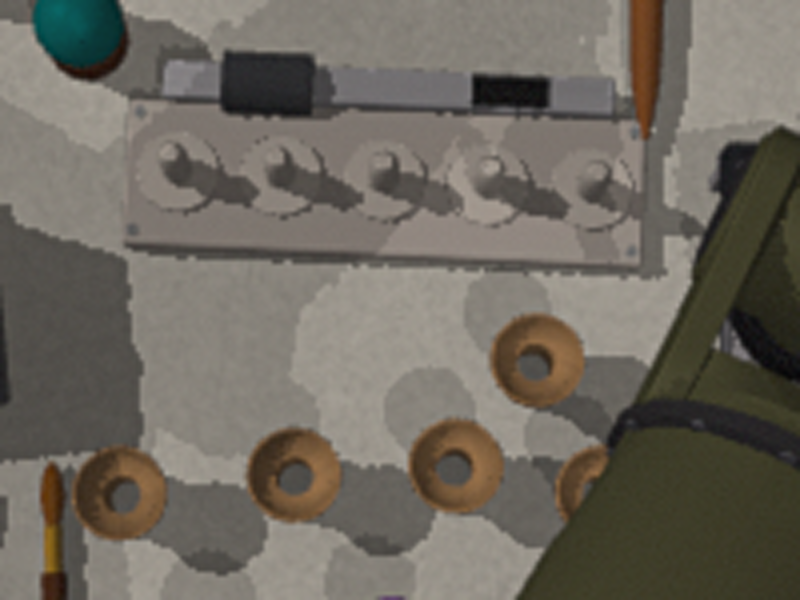

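```bash
python3 - <<'E'
from h import *
W=cam("wrist")
print("cup wrist",ray("wrist",(230+353/5,20+340/5),.058,W),"base hole",ray("",(230+343/5,20+355/5),.0,W))
print("cup top",ray("top",(190+537/4,130+360/4),.058))
# all spigots shoulders by top, z .022
for p in [(178,170),(283,175),(383,180),(489,185),(593,189)]: print(ray("top",(190+p[0]/4,130+p[1]/4),.022))
E
```

```text
cup wrist [ 0.5246 -0.1071  0.058 ] base hole [ 0.526  -0.1061  0.    ]
cup top [ 0.5213 -0.111   0.058 ]
[0.6494 0.123  0.022 ]
[0.6471 0.0537 0.022 ]
[ 0.6446 -0.0122  0.022 ]
[ 0.6423 -0.0818  0.022 ]
[ 0.6406 -0.1499  0.022 ]
```

```bash
python3 - <<'E'
from h import *
go(.5241,-.1066,.042,1.538)
E
```

```text
to (0.5241, -0.1066, 0.042) lin [102.8  21.6 164.5] turn [-0.006 -0.002 -0.002]
```

Call:
play_rows --moves '[{"claw": 0.75,"linear": [50,12,15],"turn": [-0.005,0,0]},{"claw": 0.75,"linear": [103,22,40],"turn": [-0.005,0,0]},{"claw": 0.75,"linear": [103,22,80],"turn": [-0.005,0,0]},{"claw": 0.75,"linear": [103,22,120],"turn": [-0.005,0,0]},{"claw": 0.75,"linear": [103,22,150],"turn": [-0.005,0,0]},{"claw": 0.75,"linear": [103,22,164],"turn": [-0.005,0,0]},{"claw": 0.75,"linear": [103,22,164],"turn": [-0.005,0,0]}]'

```text
time_s: 19.5
ee_pos: [0.5243, -0.1059, 0.042]
eef_rot: [-3.139, -0.003, 1.537]
force: [-0.0, 0.9, 0.5]
grip_width: 0.0707
```

Call:
play_rows --moves '[{"claw": 0.5,"linear": [0,0,0],"turn": [0,0,0]},{"claw": 0.5,"linear": [0,0,0],"turn": [0,0,0]},{"claw": 0.5,"linear": [0,0,0],"turn": [0,0,0]},{"claw": 0.5,"linear": [0,0,0],"turn": [0,0,0]},{"claw": 0.5,"linear": [0,0,-20],"turn": [0,0,0]},{"claw": 0.5,"linear": [0,0,-50],"turn": [0,0,0]},{"claw": 0.5,"linear": [0,0,-90],"turn": [0,0,0]},{"claw": 0.5,"linear": [0,0,-100],"turn": [0,0,0]}]'

```text
time_s: 20.5
ee_pos: [0.5253, -0.1064, 0.1444]
eef_rot: [3.14, -0.002, 1.536]
force: [0.1, 0.3, -1.0]
grip_width: 0.0557
```

```bash
python3 - <<'E'
from h import *
st();go(.6440,-.1459,.145,1.538);go(.6440,-.1459,.0635,1.538)
E
```

```text
t 20.5 p [ 0.5253 -0.1064  0.1444] e [ 3.14   -0.0017  1.5364] F [ 0.1  0.3 -1. ] w 0.0557
to (0.644, -0.1459, 0.145) lin [-35.4 119.9  -0.4] turn [ 0.002 -0.002 -0.002]
to (0.644, -0.1459, 0.0635) lin [-35.5 119.8  81.1] turn [ 0.002 -0.002 -0.002]
```

Call:
play_rows --moves '[{"claw": 0.5,"linear": [-15,50,-5],"turn": [0,0,0]},{"claw": 0.5,"linear": [-34,105,-5],"turn": [0,0,0]},{"claw": 0.5,"linear": [-34,119.5,0],"turn": [0,0,0]},{"claw": 0.5,"linear": [-34,119.5,10],"turn": [0,0,0]},{"claw": 0.5,"linear": [-34,119.5,20],"turn": [0,0,0]},{"claw": 0.5,"linear": [-34,119.5,20],"turn": [0,0,0]}]'

```text
time_s: 21.25
ee_pos: [0.6426, -0.1442, 0.1236]
eef_rot: [-3.141, -0.002, 1.536]
force: [-0.7, 0.4, -0.1]
grip_width: 0.0556
```

```bash
python3 - <<'E'
from h import *
st(); im=vision.camera("wrist");cv2.imwrite("pics/w19.png",im)
crop(vision.camera("scene"),190,190,330,310,5,"pics/s19.png")
E
```

```text
t 21.25 p [ 0.6426 -0.1442  0.1236] e [-3.1414 -0.0021  1.5364] F [-0.7  0.4 -0.1] w 0.0556
```

View pics/w19.png

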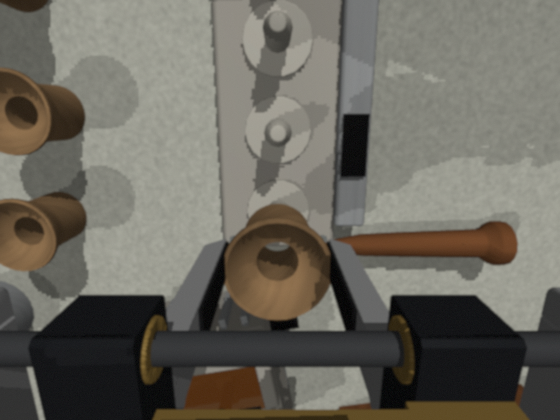

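View pics/s19.png

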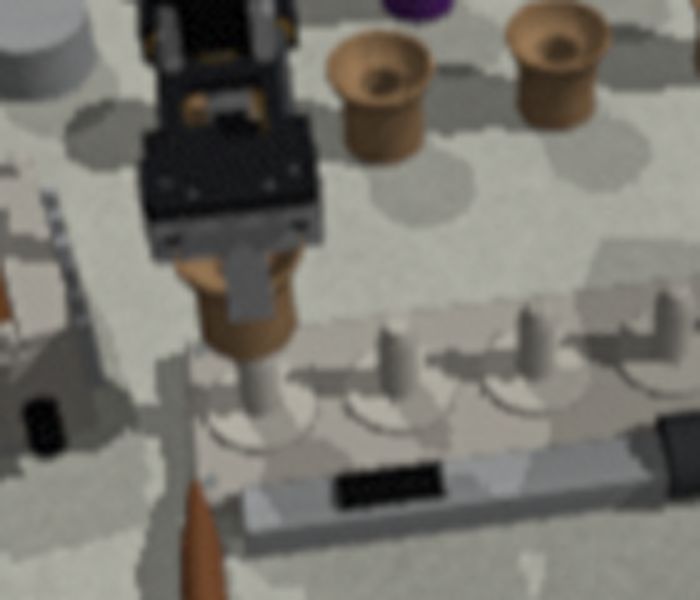

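Call:
play_rows --moves '[{"claw": 0.5,"linear": [0,1,6],"turn": [0,0,0]},{"claw": 0.5,"linear": [0,1,12],"turn": [0,0,0]},{"claw": 0.5,"linear": [0,1,18],"turn": [0,0,0]},{"claw": 0.5,"linear": [0,1,24],"turn": [0,0,0]},{"claw": 0.5,"linear": [0,1,30],"turn": [0,0,0]},{"claw": 0.5,"linear": [0,1,30],"turn": [0,0,0]}]'

```text
time_s: 22.1
ee_pos: [0.6442, -0.1444, 0.0944]
eef_rot: [3.14, -0.002, 1.536]
force: [-0.3, -0.4, -1.3]
grip_width: 0.0558
```

Foot is ~17 mm below the tip with no force; continue.

Call:
play_rows --moves '[{"claw": 0.5,"linear": [0,0,8],"turn": [0,0,0]},{"claw": 0.5,"linear": [0,0,16],"turn": [0,0,0]},{"claw": 0.5,"linear": [0,0,24],"turn": [0,0,0]},{"claw": 0.5,"linear": [0,0,29],"turn": [0,0,0]},{"claw": 0.5,"linear": [0,0,32],"turn": [0,0,0]},{"claw": 0.5,"linear": [0,0,32],"turn": [0,0,0]}]'

```text
time_s: 22.85
ee_pos: [0.6441, -0.1443, 0.0649]
eef_rot: [3.141, -0.002, 1.537]
force: [-14.1, 3.6, 23.6]
grip_width: 0.0559
```

Call:
play_rows --moves '[{"claw": 0.75,"linear": [0,0,0],"turn": [0,0,0]},{"claw": 0.75,"linear": [0,0,0],"turn": [0,0,0]},{"claw": 0.75,"linear": [0,0,-30],"turn": [0,0,0]},{"claw": 0.75,"linear": [0,0,-70],"turn": [0,0,0]},{"claw": 0.75,"linear": [0,0,-70],"turn": [0,0,0]},{"claw": 0.75,"linear": [0,0,-70],"turn": [0,0,0]}]'

```text
time_s: 23.6
ee_pos: [0.6437, -0.1443, 0.1339]
eef_rot: [-3.142, -0.002, 1.537]
force: [0.0, 0.3, -0.3]
grip_width: 0.0708
```

```bash
python3 - <<'E'
from h import *
st(); im=vision.camera("wrist");cv2.imwrite("pics/w20.png",im)
s=vision.camera("scene");cv2.imwrite("pics/s20f.png",s);crop(s,190,200,330,310,5,"pics/s20.png")
E
```

```text
t 23.6 p [ 0.6437 -0.1443  0.1339] e [-3.1415 -0.0018  1.5366] F [ 0.   0.3 -0.3] w 0.0708
```

View pics/w20.png

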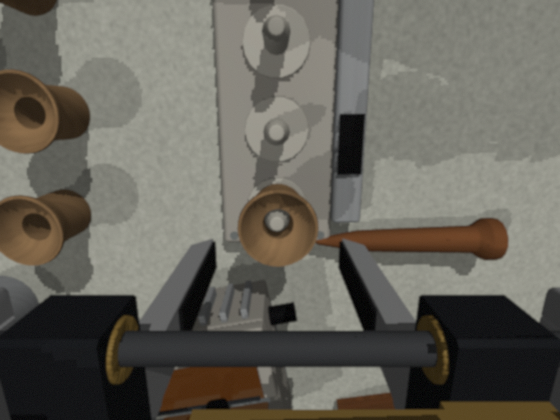

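View pics/s20.png

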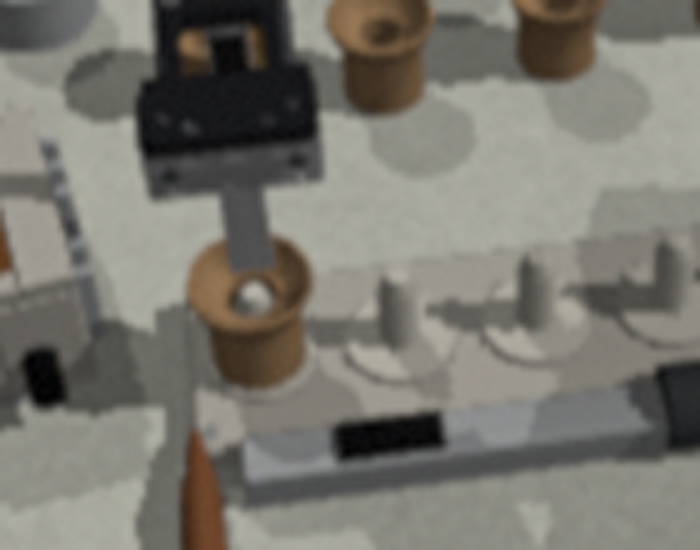

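Call:
play_rows --moves '[{"claw": 0.47,"linear": [0,0,10],"turn": [0,0,0]},{"claw": 0.47,"linear": [0,0,20],"turn": [0,0,0]},{"claw": 0.47,"linear": [0,0,35],"turn": [0,0,0]},{"claw": 0.47,"linear": [0,0,45],"turn": [0,0,0]},{"claw": 0.47,"linear": [0,0,50],"turn": [0,0,0]},{"claw": 0.47,"linear": [0,0,52],"turn": [0,0,0]},{"claw": 0.47,"linear": [0,0,53],"turn": [0,0,0]},{"claw": 0.47,"linear": [0,0,53],"turn": [0,0,0]}]'

```text
time_s: 24.7
ee_pos: [0.6436, -0.1442, 0.0807]
eef_rot: [-3.141, -0.002, 1.537]
force: [0.4, -0.4, 0.3]
grip_width: 0.0438
```

Call:
play_rows --moves '[{"claw": 0.47,"linear": [0,0,1],"turn": [0,0,0]},{"claw": 0.47,"linear": [0,0,2],"turn": [0,0,0]},{"claw": 0.47,"linear": [0,0,2],"turn": [0,0,0]}]'

```text
time_s: 25.08
ee_pos: [0.6438, -0.1442, 0.0803]
eef_rot: [3.141, -0.002, 1.537]
force: [-4.6, 1.4, 10.6]
grip_width: 0.0441
```

```bash
python3 - <<'E'
from h import *
go(.418,-.253,.207,1.536)
E
```

```text
to (0.418, -0.253, 0.207) lin [-116.2 -221.9 -127. ] turn [ 0.001 -0.002  0.001]
```

Call:
play_rows --moves '[{"claw": 0.47,"linear": [0,0,-30],"turn": [0,0,0]},{"claw": 0.47,"linear": [0,-10,-80],"turn": [0,0,0]},{"claw": 0.78,"linear": [-30,-60,-127],"turn": [0,0,0]},{"claw": 0.78,"linear": [-60,-115,-127],"turn": [0,0,0]},{"claw": 0.78,"linear": [-90,-170,-127],"turn": [0,0,0]},{"claw": 0.78,"linear": [-116,-222,-127],"turn": [0,0,0]},{"claw": 0.78,"linear": [-116,-222,-127],"turn": [0,0,0]},{"claw": 0.78,"linear": [-116,-222,-127],"turn": [0,0,0]}]'

```text
time_s: 26.08
ee_pos: [0.4183, -0.2529, 0.2074]
eef_rot: [3.14, -0.001, 1.536]
force: [-0.5, 0.1, -0.2]
grip_width: 0.073
```

```bash
cat >> h.py <<'E'
def cups(name="wrist",z=.058,fn=None):
    C=cam(name);im=vision.camera(name);st()
    hsv=cv2.cvtColor(im,cv2.COLOR_BGR2HSV)
    m=cv2.inRange(hsv,(8,70,50),(18,200,255)).astype(np.uint8)
    g=cv2.HoughCircles(cv2.GaussianBlur(m,(5,5),0),cv2.HOUGH_GRADIENT,1,40,param1=100,param2=12,minRadius=22,maxRadius=45)
    if fn: cv2.imwrite(fn,im)
    return im,m,g,C
E
python3 - <<'E'
from h import *
im,m,g,C=cups(fn="pics/w21.png")
for c in g[0]: print(c,ray("",c[:2],.058,C))
E
```

```text
t 26.12 p [ 0.4187 -0.2526  0.2072] e [ 3.1405 -0.0015  1.5368] F [ 0.5 -0.8  0.1] w 0.0735
[452.5 252.5  40. ] [ 0.6015 -0.3205  0.058 ]
[297.5  81.5  30.8] [ 0.4414 -0.1455  0.058 ]
[541.5  76.5  41. ] [ 0.6648 -0.1488  0.058 ]
[429.5 212.5  33.3] [ 0.5735 -0.2755  0.058 ]
[404.5 254.5  37.7] [ 0.5511 -0.321   0.058 ]
[429.5 289.5  26.6] [ 0.5811 -0.3632  0.058 ]
[498.5  79.5  24.3] [ 0.6258 -0.1501  0.058 ]
[468.5 195.5  31.1] [ 0.6111 -0.259   0.058 ]
[492.5 238.5  24.3] [ 0.6415 -0.3061  0.058 ]
```

View pics/w21.png

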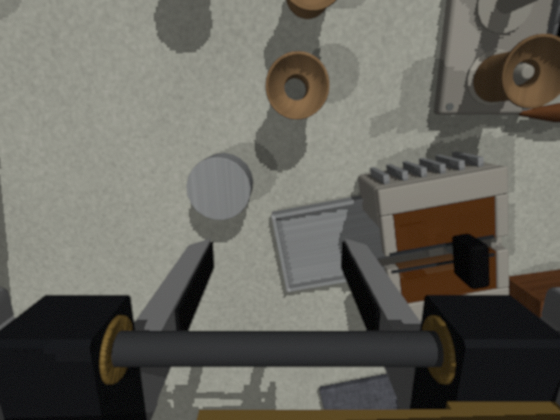

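```bash
python3 - <<'E'
from h import *
p=ray("wrist",(297.2,85.5),.058);print(p);go(p[0]-.0005,p[1],.042,1.538)
E
```

```text
[ 0.4413 -0.1486  0.058 ]
to (np.float64(0.4408212442697442), np.float64(-0.14856185677287528), 0.042) lin [104.5  18.4 165.3] turn [ 0.001 -0.001 -0.001]
```

Call:
play_rows --moves '[{"claw": 0.78,"linear": [50,9,15],"turn": [0,0,0]},{"claw": 0.78,"linear": [104.5,18.5,40],"turn": [0,0,0]},{"claw": 0.78,"linear": [104.5,18.5,80],"turn": [0,0,0]},{"claw": 0.78,"linear": [104.5,18.5,120],"turn": [0,0,0]},{"claw": 0.78,"linear": [104.5,18.5,150],"turn": [0,0,0]},{"claw": 0.78,"linear": [104.5,18.5,165],"turn": [0,0,0]},{"claw": 0.78,"linear": [104.5,18.5,165],"turn": [0,0,0]},{"claw": 0.78,"linear": [104.5,18.5,165],"turn": [0,0,0]}]'

```text
time_s: 27.12
ee_pos: [0.4417, -0.1486, 0.0433]
eef_rot: [3.139, -0.001, 1.537]
force: [-1.1, -0.5, 0.3]
grip_width: 0.0734
```

```bash
python3 - <<'E'
from h import *
st(); cv2.imwrite("pics/w22.png",vision.camera("wrist"))
E
```

```text
t 27.12 p [ 0.4417 -0.1486  0.0433] e [ 3.1391 -0.0009  1.5372] F [-1.1 -0.5  0.3] w 0.0734
```

View pics/w22.png

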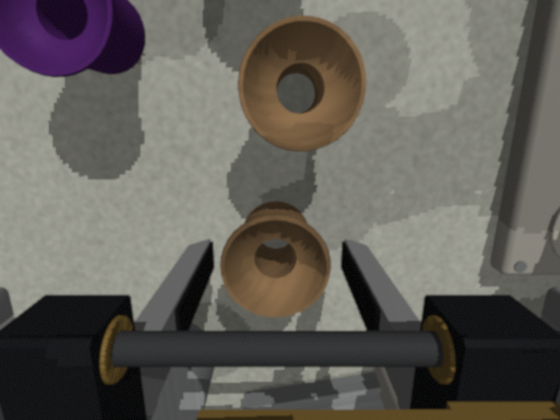

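Call:
play_rows --moves '[{"claw": 0.78,"linear": [1.3,0,1],"turn": [0,0,0]},{"claw": 0.5,"linear": [1.3,0,1],"turn": [0,0,0]},{"claw": 0.5,"linear": [1.3,0,1],"turn": [0,0,0]},{"claw": 0.5,"linear": [1.3,0,1],"turn": [0,0,0]},{"claw": 0.5,"linear": [1.3,0,1],"turn": [0,0,0]},{"claw": 0.5,"linear": [1.3,0,-30],"turn": [0,0,0]},{"claw": 0.5,"linear": [1.3,0,-80],"turn": [0,0,0]},{"claw": 0.5,"linear": [1.3,0,-95],"turn": [0,0,0]}]'

```text
time_s: 28.18
ee_pos: [0.4423, -0.1478, 0.1407]
eef_rot: [3.135, 0.0, 1.537]
force: [0.0, 0.1, -1.3]
grip_width: 0.058
```

```bash
python3 - <<'E'
from h import *
st();go(.6462,-.0779,.123,1.538)
E
```

```text
t 28.18 p [ 0.4423 -0.1478  0.1407] e [3.1354 0.0004 1.537 ] F [ 0.   0.1 -1.3] w 0.058
to (0.6462, -0.0779, 0.123) lin [ 76.8 201.3  18.9] turn [ 0.006  0.    -0.001]
```

Call:
play_rows --moves '[{"claw": 0.5,"linear": [20,50,-10],"turn": [0.005,0,0]},{"claw": 0.5,"linear": [40,105,-10],"turn": [0.005,0,0]},{"claw": 0.5,"linear": [60,160,-10],"turn": [0.005,0,0]},{"claw": 0.5,"linear": [77,201,0],"turn": [0.005,0,0]},{"claw": 0.5,"linear": [77,201,10],"turn": [0.005,0,0]},{"claw": 0.5,"linear": [77,201,19],"turn": [0.005,0,0]},{"claw": 0.5,"linear": [77,201,19],"turn": [0.005,0,0]}]'

```text
time_s: 29.05
ee_pos: [0.6449, -0.0781, 0.1222]
eef_rot: [-3.141, 0.0, 1.536]
force: [1.1, -0.3, -0.6]
grip_width: 0.0577
```

```bash
python3 - <<'E'
from h import *
st();go(.6462,-.0779,.0945,1.538); im=vision.camera("wrist");cv2.imwrite("pics/w23.png",im)
crop(vision.camera("scene"),190,190,330,310,5,"pics/s23.png")
E
```

```text
t 29.05 p [ 0.6449 -0.0781  0.1222] e [-3.1412  0.0003  1.5362] F [ 1.1 -0.3 -0.6] w 0.0577
to (0.6462, -0.0779, 0.0945) lin [ 0.3  1.3 27.7] turn [-0.     0.    -0.002]
```

View pics/w23.png

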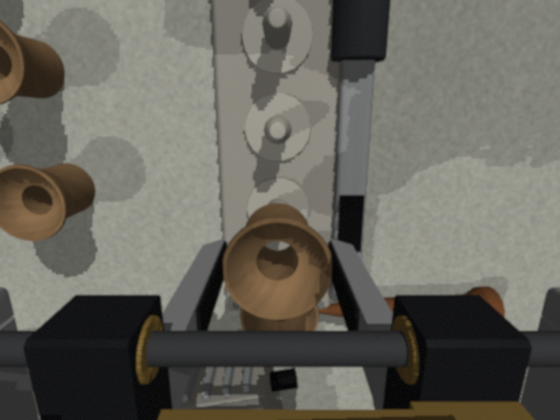

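View pics/s23.png

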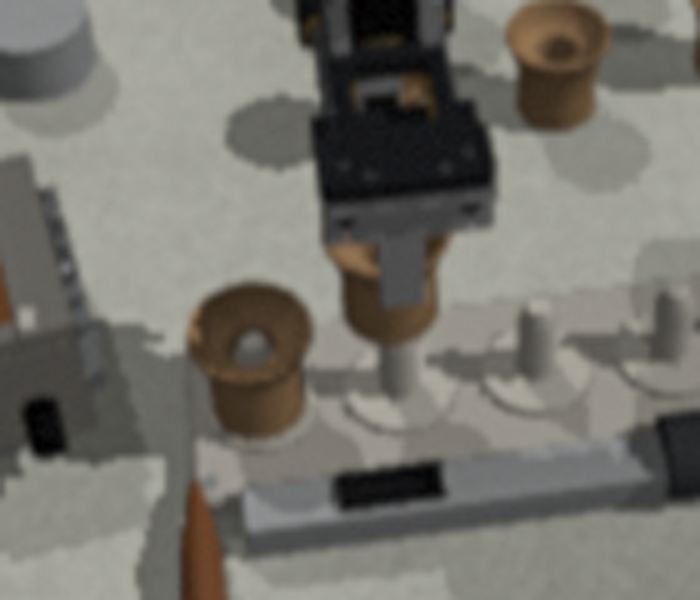

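Call:
play_rows --moves '[{"claw": 0.5,"linear": [0.3,1.3,6],"turn": [0,0,0]},{"claw": 0.5,"linear": [0.3,1.3,12],"turn": [0,0,0]},{"claw": 0.5,"linear": [0.3,1.3,18],"turn": [0,0,0]},{"claw": 0.5,"linear": [0.3,1.3,24],"turn": [0,0,0]},{"claw": 0.5,"linear": [0.3,1.3,28],"turn": [0,0,0]},{"claw": 0.5,"linear": [0.3,1.3,28],"turn": [0,0,0]}]'

```text
time_s: 29.9
ee_pos: [0.6468, -0.0779, 0.0952]
eef_rot: [3.14, 0.0, 1.536]
force: [-0.6, 0.8, -0.9]
grip_width: 0.0576
```

Call:
play_rows --moves '[{"claw": 0.5,"linear": [0,0,8],"turn": [0,0,0]},{"claw": 0.5,"linear": [0,0,16],"turn": [0,0,0]},{"claw": 0.5,"linear": [0,0,23],"turn": [0,0,0]},{"claw": 0.5,"linear": [0,0,28],"turn": [0,0,0]},{"claw": 0.5,"linear": [0,0,31],"turn": [0,0,0]},{"claw": 0.5,"linear": [0,0,31],"turn": [0,0,0]}]'

```text
time_s: 30.65
ee_pos: [0.6468, -0.078, 0.0647]
eef_rot: [3.14, 0.001, 1.536]
force: [-3.7, 0.3, 3.9]
grip_width: 0.0577
```

Release, rise, then press the rim down to check it is home.

Call:
play_rows --moves '[{"claw": 0.78,"linear": [0,0,0],"turn": [0,0,0]},{"claw": 0.78,"linear": [0,0,0],"turn": [0,0,0]},{"claw": 0.78,"linear": [0,0,-15],"turn": [0,0,0]},{"claw": 0.47,"linear": [0,0,-40],"turn": [0,0,0]},{"claw": 0.47,"linear": [0,0,-40],"turn": [0,0,0]},{"claw": 0.47,"linear": [0,0,-35],"turn": [0,0,0]},{"claw": 0.47,"linear": [0,0,-24],"turn": [0,0,0]},{"claw": 0.47,"linear": [0,0,-18],"turn": [0,0,0]}]'

```text
time_s: 31.65
ee_pos: [0.6461, -0.0779, 0.0807]
eef_rot: [-3.14, 0.0, 1.536]
force: [-0.5, -0.7, 0.3]
grip_width: 0.0439
```

Call:
play_rows --moves '[{"claw": 0.47,"linear": [0,0,1],"turn": [0,0,0]},{"claw": 0.47,"linear": [0,0,3],"turn": [0,0,0]},{"claw": 0.47,"linear": [0,0,4],"turn": [0,0,0]},{"claw": 0.47,"linear": [0,0,4],"turn": [0,0,0]}]'

```text
time_s: 32.15
ee_pos: [0.6465, -0.0779, 0.0801]
eef_rot: [3.141, 0.001, 1.536]
force: [-13.5, 2.8, 31.8]
grip_width: 0.0443
```

```bash
python3 - <<'E'
from h import *
go(.432,-.161,.207,1.536)
E
```

```text
to (0.432, -0.161, 0.207) lin [ -90.5 -211.4 -127. ] turn [0.001 0.001 0.   ]
```

Call:
play_rows --moves '[{"claw": 0.47,"linear": [0,0,-30],"turn": [0,0,0]},{"claw": 0.47,"linear": [0,-10,-80],"turn": [0,0,0]},{"claw": 0.78,"linear": [-25,-60,-127],"turn": [0,0,0]},{"claw": 0.78,"linear": [-50,-115,-127],"turn": [0,0,0]},{"claw": 0.78,"linear": [-75,-170,-127],"turn": [0,0,0]},{"claw": 0.78,"linear": [-90,-211,-127],"turn": [0,0,0]},{"claw": 0.78,"linear": [-90,-211,-127],"turn": [0,0,0]},{"claw": 0.78,"linear": [-90,-211,-127],"turn": [0,0,0]}]'

```text
time_s: 33.15
ee_pos: [0.4329, -0.1605, 0.207]
eef_rot: [3.141, 0.001, 1.536]
force: [0.6, -0.6, -0.2]
grip_width: 0.0734
```

```bash
python3 - <<'E'
from h import *
im,m,g,C=cups(fn="pics/w24.png");crop(im,200,0,360,130,5,"pics/c24.png")
print(C[2]); import pickle;pickle.dump(C,open("C.pkl","wb"))
E
```

```text
t 33.2 p [ 0.4331 -0.1603  0.2068] e [3.141  0.0005 1.5368] F [ 0.1  0.3 -0.5] w 0.0732
[-0.4388 -0.1671  0.3536]
```

View pics/w24.png

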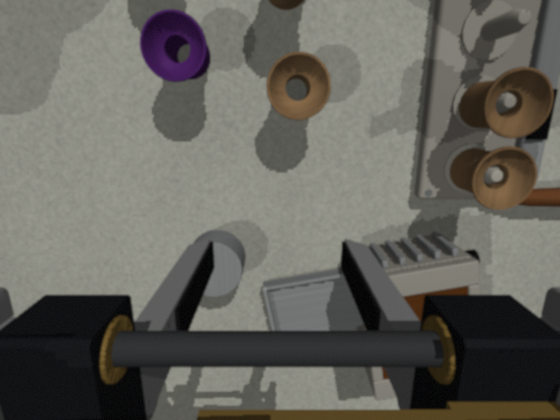

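View pics/c24.png

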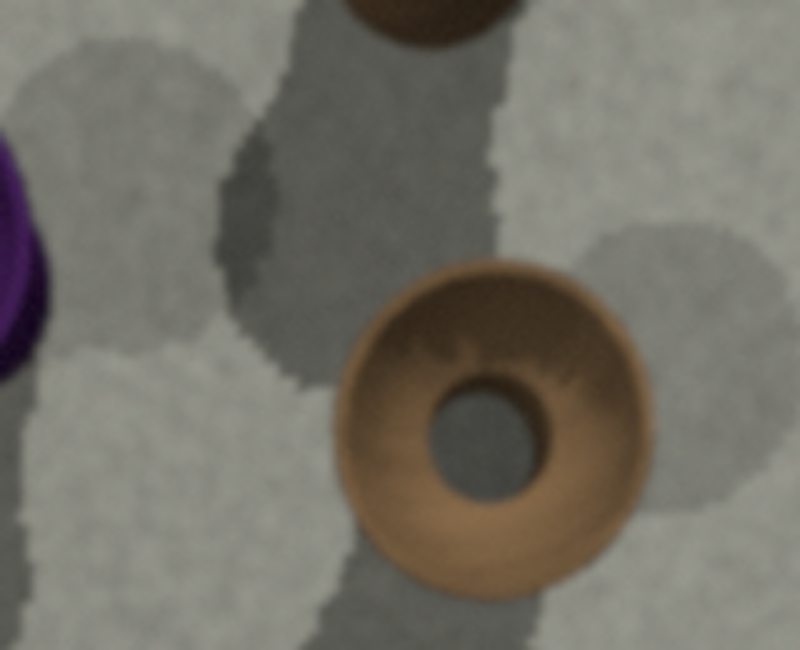

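```bash
python3 - <<'E'
from h import *
p=ray("wrist",(298.6,86),.058);print(p);go(p[0]-.0005,p[1]+.001,.042,1.538)
E
```

```text
[ 0.4569 -0.0571  0.058 ]
to (np.float64(0.4563791490805732), np.float64(-0.05609097398831035), 0.042) lin [105.   19.6 164.8] turn [ 0.001  0.    -0.001]
```

Call:
play_rows --moves '[{"claw": 0.78,"linear": [50,9,15],"turn": [0,0,0]},{"claw": 0.78,"linear": [105,19.5,40],"turn": [0,0,0]},{"claw": 0.78,"linear": [105,19.5,80],"turn": [0,0,0]},{"claw": 0.78,"linear": [105,19.5,120],"turn": [0,0,0]},{"claw": 0.78,"linear": [105,19.5,150],"turn": [0,0,0]},{"claw": 0.78,"linear": [105,19.5,165],"turn": [0,0,0]},{"claw": 0.78,"linear": [105,19.5,165],"turn": [0,0,0]},{"claw": 0.78,"linear": [105,19.5,165],"turn": [0,0,0]}]'

```text
time_s: 34.2
ee_pos: [0.4571, -0.0561, 0.0427]
eef_rot: [3.139, 0.001, 1.537]
force: [0.5, -0.2, -0.0]
grip_width: 0.0736
```

```bash
python3 - <<'E'
from h import *
st(); cv2.imwrite("pics/w25.png",vision.camera("wrist"))
E
```

```text
t 34.2 p [ 0.4571 -0.0561  0.0427] e [3.1394 0.0007 1.5369] F [ 0.5 -0.2 -0. ] w 0.0736
```

View pics/w25.png

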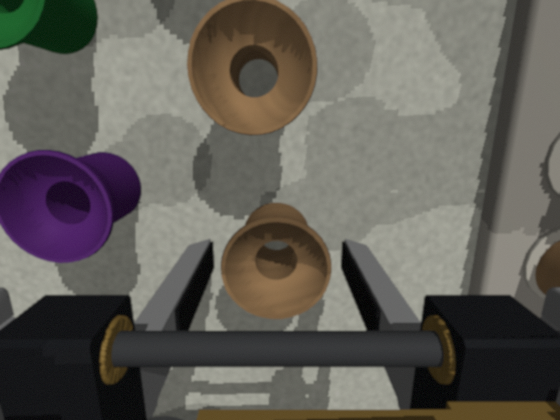

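Call:
play_rows --moves '[{"claw": 0.5,"linear": [0,0,0.5],"turn": [0,0,0]},{"claw": 0.5,"linear": [0,0,0.5],"turn": [0,0,0]},{"claw": 0.5,"linear": [0,0,0.5],"turn": [0,0,0]},{"claw": 0.5,"linear": [0,0,0.5],"turn": [0,0,0]},{"claw": 0.5,"linear": [0,0,0.5],"turn": [0,0,0]},{"claw": 0.5,"linear": [0,0,-30],"turn": [0,0,0]},{"claw": 0.5,"linear": [0,0,-80],"turn": [0,0,0]},{"claw": 0.5,"linear": [0,0,-95],"turn": [0,0,0]}]'

```text
time_s: 35.25
ee_pos: [0.4577, -0.0563, 0.1404]
eef_rot: [3.135, 0.001, 1.537]
force: [-0.3, 0.3, -1.0]
grip_width: 0.0582
```

```bash
python3 - <<'E'
from h import *
st();go(.6484,-.0100,.123,1.538)
E
```

```text
t 35.25 p [ 0.4577 -0.0563  0.1404] e [3.1353 0.0014 1.5368] F [-0.3  0.3 -1. ] w 0.0582
to (0.6484, -0.01, 0.123) lin [ 52.8 188.9  18.5] turn [ 0.006  0.001 -0.001]
```

Call:
play_rows --moves '[{"claw": 0.5,"linear": [14,50,-10],"turn": [0.005,0,0]},{"claw": 0.5,"linear": [28,100,-10],"turn": [0.005,0,0]},{"claw": 0.5,"linear": [42,150,-10],"turn": [0.005,0,0]},{"claw": 0.5,"linear": [53,190,0],"turn": [0.005,0,0]},{"claw": 0.5,"linear": [53,190,10],"turn": [0.005,0,0]},{"claw": 0.5,"linear": [53,190,19],"turn": [0.005,0,0]},{"claw": 0.5,"linear": [53,190,19],"turn": [0.005,0,0]}]'

```text
time_s: 36.12
ee_pos: [0.6485, -0.0101, 0.1218]
eef_rot: [-3.141, 0.001, 1.536]
force: [0.1, 0.8, -0.9]
grip_width: 0.0579
```

```bash
python3 - <<'E'
from h import *
st();go(.6484,-.0100,.0945,1.538); im=vision.camera("wrist");cv2.imwrite("pics/w26.png",im)
E
```

```text
t 36.12 p [ 0.6485 -0.0101  0.1218] e [-3.1414  0.0014  1.5364] F [ 0.1  0.8 -0.9] w 0.0579
to (0.6484, -0.01, 0.0945) lin [ 0.1 -0.1 27.3] turn [-0.     0.001 -0.002]
```

View pics/w26.png

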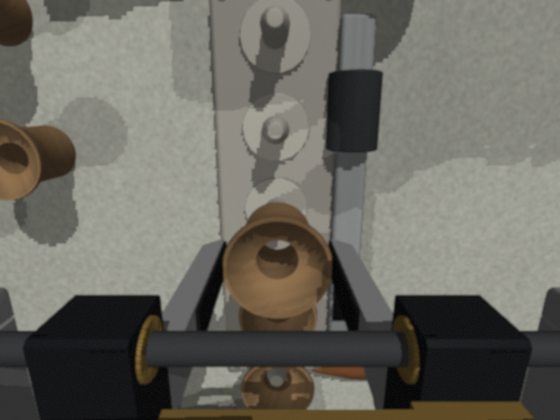

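Call:
play_rows --moves '[{"claw": 0.5,"linear": [0,-1,6],"turn": [0,0,0]},{"claw": 0.5,"linear": [0,-1,12],"turn": [0,0,0]},{"claw": 0.5,"linear": [0,-1,18],"turn": [0,0,0]},{"claw": 0.5,"linear": [0,-1,24],"turn": [0,0,0]},{"claw": 0.5,"linear": [0,-1,27],"turn": [0,0,0]},{"claw": 0.5,"linear": [0,-1,27],"turn": [0,0,0]}]'

```text
time_s: 36.92
ee_pos: [0.6479, -0.0101, 0.0955]
eef_rot: [3.141, 0.001, 1.536]
force: [0.2, 0.6, -0.2]
grip_width: 0.0579
```

Call:
play_rows --moves '[{"claw": 0.5,"linear": [0,0,8],"turn": [0,0,0]},{"claw": 0.5,"linear": [0,0,16],"turn": [0,0,0]},{"claw": 0.5,"linear": [0,0,23],"turn": [0,0,0]},{"claw": 0.5,"linear": [0,0,28],"turn": [0,0,0]},{"claw": 0.5,"linear": [0,0,30],"turn": [0,0,0]},{"claw": 0.5,"linear": [0,0,30],"turn": [0,0,0]}]'

```text
time_s: 37.67
ee_pos: [0.648, -0.0102, 0.0655]
eef_rot: [3.141, 0.001, 1.536]
force: [0.5, -0.2, -1.0]
grip_width: 0.0579
```

Call:
play_rows --moves '[{"claw": 0.5,"linear": [0,0,1],"turn": [0,0,0]},{"claw": 0.78,"linear": [0,0,1],"turn": [0,0,0]},{"claw": 0.78,"linear": [0,0,1],"turn": [0,0,0]},{"claw": 0.78,"linear": [0,0,-15],"turn": [0,0,0]},{"claw": 0.47,"linear": [0,0,-40],"turn": [0,0,0]},{"claw": 0.47,"linear": [0,0,-40],"turn": [0,0,0]},{"claw": 0.47,"linear": [0,0,-35],"turn": [0,0,0]},{"claw": 0.47,"linear": [0,0,-20],"turn": [0,0,0]}]'

```text
time_s: 38.67
ee_pos: [0.6478, -0.0101, 0.0844]
eef_rot: [3.141, 0.001, 1.536]
force: [0.2, -0.5, -1.0]
grip_width: 0.0442
```

Call:
play_rows --moves '[{"claw": 0.47,"linear": [0,0,3],"turn": [0,0,0]},{"claw": 0.47,"linear": [0,0,5],"turn": [0,0,0]},{"claw": 0.47,"linear": [0,0,5.5],"turn": [0,0,0]},{"claw": 0.47,"linear": [0,0,5.5],"turn": [0,0,0]}]'

```text
time_s: 39.17
ee_pos: [0.6473, -0.0101, 0.0802]
eef_rot: [-3.141, 0.001, 1.537]
force: [-12.4, 0.4, 23.4]
grip_width: 0.0439
```

```bash
python3 - <<'E'
from h import *
st();go(.425,-.061,.207,1.536)
E
```

```text
t 39.17 p [ 0.6473 -0.0101  0.0802] e [-3.1411  0.0014  1.5366] F [-12.4   0.4  23.4] w 0.0439
to (0.425, -0.061, 0.207) lin [ -58.7 -220.5 -126.6] turn [-0.     0.001  0.001]
```

Home. Next cup (~.449,.043).

Call:
play_rows --moves '[{"claw": 0.47,"linear": [0,0,-30],"turn": [0,0,0]},{"claw": 0.47,"linear": [0,-10,-80],"turn": [0,0,0]},{"claw": 0.78,"linear": [-15,-60,-127],"turn": [0,0,0]},{"claw": 0.78,"linear": [-30,-115,-127],"turn": [0,0,0]},{"claw": 0.78,"linear": [-45,-170,-127],"turn": [0,0,0]},{"claw": 0.78,"linear": [-58,-220,-127],"turn": [0,0,0]},{"claw": 0.78,"linear": [-58,-220,-127],"turn": [0,0,0]},{"claw": 0.78,"linear": [-58,-220,-127],"turn": [0,0,0]}]'

```text
time_s: 40.17
ee_pos: [0.4261, -0.0603, 0.2072]
eef_rot: [-3.141, 0.001, 1.536]
force: [0.7, -0.0, -0.7]
grip_width: 0.0733
```

```bash
python3 - <<'E'
from h import *
im,m,g,C=cups(fn="pics/w27.png");crop(im,200,0,360,130,5,"pics/c27.png")
E
```

```text
t 40.23 p [ 0.4263 -0.0602  0.2071] e [-3.1408  0.0013  1.5367] F [-0.3  0.4 -0.8] w 0.0734
```

View pics/c27.png

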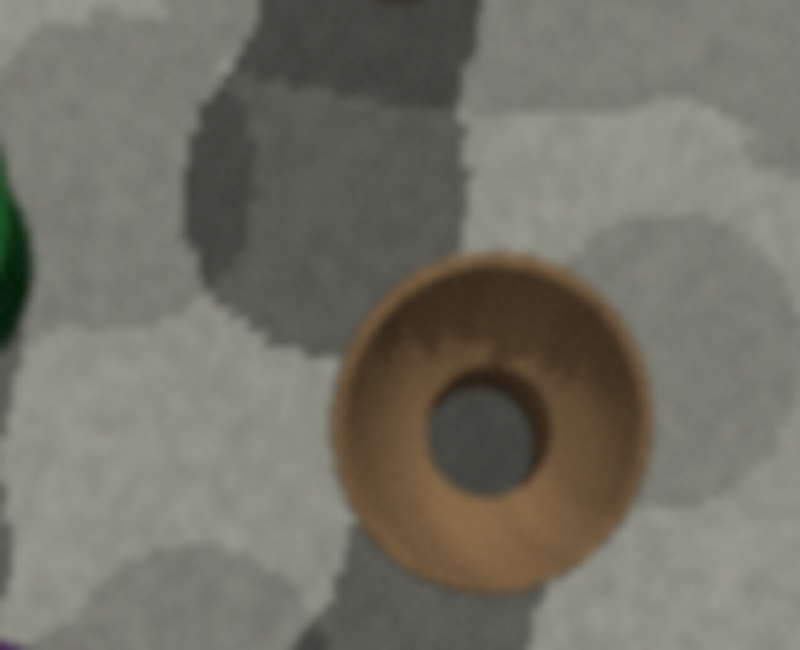

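View pics/w27.png

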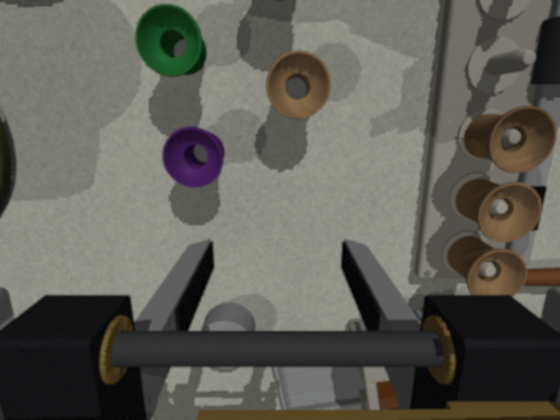

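```bash
python3 - <<'E'
from h import *
p=ray("wrist",(298.5,84.8),.058);print(p);go(p[0]-.0005,p[1]+.001,.042,1.538)
E
```

```text
[0.4498 0.0439 0.058 ]
to (np.float64(0.4492677429212718), np.float64(0.04494941120890299), 0.042) lin [106.1  19.5 164.9] turn [-0.001  0.001 -0.001]
```

Call:
play_rows --moves '[{"claw": 0.78,"linear": [50,9,15],"turn": [0,0,0]},{"claw": 0.78,"linear": [106,19.5,40],"turn": [0,0,0]},{"claw": 0.78,"linear": [106,19.5,80],"turn": [0,0,0]},{"claw": 0.78,"linear": [106,19.5,120],"turn": [0,0,0]},{"claw": 0.78,"linear": [106,19.5,150],"turn": [0,0,0]},{"claw": 0.78,"linear": [106,19.5,165],"turn": [0,0,0]},{"claw": 0.78,"linear": [106,19.5,165],"turn": [0,0,0]},{"claw": 0.78,"linear": [106,19.5,165],"turn": [0,0,0]}]'

```text
time_s: 41.22
ee_pos: [0.45, 0.0449, 0.0428]
eef_rot: [3.141, 0.001, 1.537]
force: [-0.1, -0.1, 0.1]
grip_width: 0.0732
```

```bash
python3 - <<'E'
from h import *
st(); cv2.imwrite("pics/w28.png",vision.camera("wrist"))
E
```

```text
t 41.23 p [0.45   0.0449 0.0428] e [3.1411 0.0012 1.5367] F [-0.1 -0.1  0.1] w 0.0732
```

View pics/w28.png

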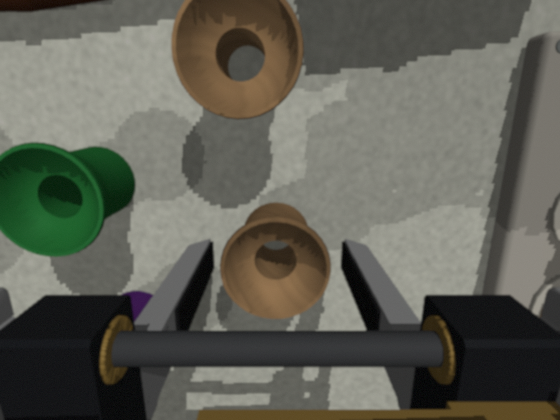

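Call:
play_rows --moves '[{"claw": 0.5,"linear": [0,0,0.5],"turn": [0,0,0]},{"claw": 0.5,"linear": [0,0,0.5],"turn": [0,0,0]},{"claw": 0.5,"linear": [0,0,0.5],"turn": [0,0,0]},{"claw": 0.5,"linear": [0,0,0.5],"turn": [0,0,0]},{"claw": 0.5,"linear": [0,0,0.5],"turn": [0,0,0]},{"claw": 0.5,"linear": [0,0,-30],"turn": [0,0,0]},{"claw": 0.5,"linear": [0,0,-80],"turn": [0,0,0]},{"claw": 0.5,"linear": [0,0,-95],"turn": [0,0,0]}]'

```text
time_s: 42.28
ee_pos: [0.4508, 0.045, 0.1404]
eef_rot: [3.137, 0.001, 1.537]
force: [-0.7, 0.3, -2.1]
grip_width: 0.0582
```

```bash
python3 - <<'E'
from h import *
st();go(.6500,.0580,.123,1.538)
E
```

```text
t 42.27 p [0.4508 0.045  0.1404] e [3.1367 0.001  1.5367] F [-0.7  0.3 -2.1] w 0.0582
to (0.65, 0.058, 0.123) lin [ 19.8 198.5  18.4] turn [ 0.005  0.001 -0.001]
```

Call:
play_rows --moves '[{"claw": 0.5,"linear": [5,50,-10],"turn": [0.005,0,0]},{"claw": 0.5,"linear": [10,105,-10],"turn": [0.005,0,0]},{"claw": 0.5,"linear": [15,160,-10],"turn": [0.005,0,0]},{"claw": 0.5,"linear": [20,198,0],"turn": [0.005,0,0]},{"claw": 0.5,"linear": [20,198,10],"turn": [0.005,0,0]},{"claw": 0.5,"linear": [20,198,19],"turn": [0.005,0,0]},{"claw": 0.5,"linear": [20,198,19],"turn": [0.005,0,0]}]'

```text
time_s: 43.15
ee_pos: [0.6485, 0.0582, 0.1218]
eef_rot: [-3.14, 0.001, 1.537]
force: [-1.1, -0.3, 0.5]
grip_width: 0.0578
```

```bash
python3 - <<'E'
from h import *
st();go(.6500,.0580,.0945,1.538); im=vision.camera("wrist");cv2.imwrite("pics/w29.png",im)
E
```

```text
t 43.15 p [0.6485 0.0582 0.1218] e [-3.1401  0.0011  1.5367] F [-1.1 -0.3  0.5] w 0.0578
to (0.65, 0.058, 0.0945) lin [-0.1  1.5 27.3] turn [-0.002  0.001 -0.001]
```

View pics/w29.png

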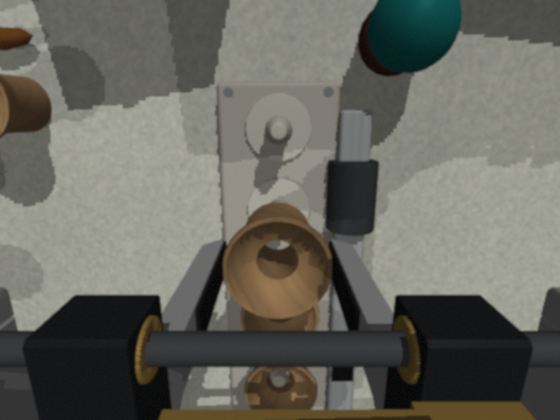

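Call:
play_rows --moves '[{"claw": 0.5,"linear": [0,1,6],"turn": [0,0,0]},{"claw": 0.5,"linear": [0,1,12],"turn": [0,0,0]},{"claw": 0.5,"linear": [0,1,18],"turn": [0,0,0]},{"claw": 0.5,"linear": [0,1,24],"turn": [0,0,0]},{"claw": 0.5,"linear": [0,1,27],"turn": [0,0,0]},{"claw": 0.5,"linear": [0,1,27],"turn": [0,0,0]}]'

```text
time_s: 43.95
ee_pos: [0.6498, 0.0582, 0.0954]
eef_rot: [-3.141, 0.001, 1.537]
force: [-0.1, -0.5, -0.5]
grip_width: 0.0581
```

Call:
play_rows --moves '[{"claw": 0.5,"linear": [0,0,8],"turn": [0,0,0]},{"claw": 0.5,"linear": [0,0,16],"turn": [0,0,0]},{"claw": 0.5,"linear": [0,0,23],"turn": [0,0,0]},{"claw": 0.5,"linear": [0,0,28],"turn": [0,0,0]},{"claw": 0.5,"linear": [0,0,30],"turn": [0,0,0]},{"claw": 0.5,"linear": [0,0,30],"turn": [0,0,0]}]'

```text
time_s: 44.7
ee_pos: [0.6499, 0.0581, 0.0655]
eef_rot: [-3.141, 0.001, 1.537]
force: [0.6, 0.2, -0.5]
grip_width: 0.058
```

Call:
play_rows --moves '[{"claw": 0.5,"linear": [0,0,1],"turn": [0,0,0]},{"claw": 0.78,"linear": [0,0,1],"turn": [0,0,0]},{"claw": 0.78,"linear": [0,0,1],"turn": [0,0,0]},{"claw": 0.78,"linear": [0,0,-15],"turn": [0,0,0]},{"claw": 0.47,"linear": [0,0,-40],"turn": [0,0,0]},{"claw": 0.47,"linear": [0,0,-40],"turn": [0,0,0]},{"claw": 0.47,"linear": [0,0,-35],"turn": [0,0,0]},{"claw": 0.47,"linear": [0,0,-20],"turn": [0,0,0]}]'

```text
time_s: 45.7
ee_pos: [0.6498, 0.0581, 0.0844]
eef_rot: [-3.141, 0.001, 1.537]
force: [-0.4, 0.2, -0.7]
grip_width: 0.0444
```

Call:
play_rows --moves '[{"claw": 0.47,"linear": [0,0,3],"turn": [0,0,0]},{"claw": 0.47,"linear": [0,0,5],"turn": [0,0,0]},{"claw": 0.47,"linear": [0,0,5.5],"turn": [0,0,0]},{"claw": 0.47,"linear": [0,0,5.5],"turn": [0,0,0]}]'

```text
time_s: 46.2
ee_pos: [0.6494, 0.0582, 0.0802]
eef_rot: [-3.14, 0.001, 1.537]
force: [-12.1, -0.3, 22.5]
grip_width: 0.0445
```

```bash
python3 - <<'E'
from h import *
st();go(.413,.048,.207,1.536)
E
```

```text
t 46.2 p [0.6494 0.0582 0.0802] e [-3.1401  0.0011  1.5368] F [-12.1  -0.3  22.5] w 0.0445
to (0.413, 0.048, 0.207) lin [ -18.3 -236.1 -126.5] turn [-0.001  0.001  0.001]
```

Call:
play_rows --moves '[{"claw": 0.47,"linear": [0,0,-30],"turn": [0,0,0]},{"claw": 0.47,"linear": [0,-10,-80],"turn": [0,0,0]},{"claw": 0.78,"linear": [-5,-60,-127],"turn": [0,0,0]},{"claw": 0.78,"linear": [-10,-120,-127],"turn": [0,0,0]},{"claw": 0.78,"linear": [-15,-180,-127],"turn": [0,0,0]},{"claw": 0.78,"linear": [-18,-236,-127],"turn": [0,0,0]},{"claw": 0.78,"linear": [-18,-236,-127],"turn": [0,0,0]},{"claw": 0.78,"linear": [-18,-236,-127],"turn": [0,0,0]}]'

```text
time_s: 47.2
ee_pos: [0.4136, 0.0483, 0.2074]
eef_rot: [-3.14, 0.001, 1.537]
force: [0.2, -0.3, -0.1]
grip_width: 0.0737
```

```bash
python3 - <<'E'
from h import *
im,m,g,C=cups(fn="pics/w30.png");crop(im,200,0,360,130,5,"pics/c30.png")
E
```

```text
t 47.25 p [0.4139 0.0483 0.2073] e [-3.14    0.0011  1.5367] F [ 0.   0.  -0.1] w 0.0736
```

View pics/c30.png

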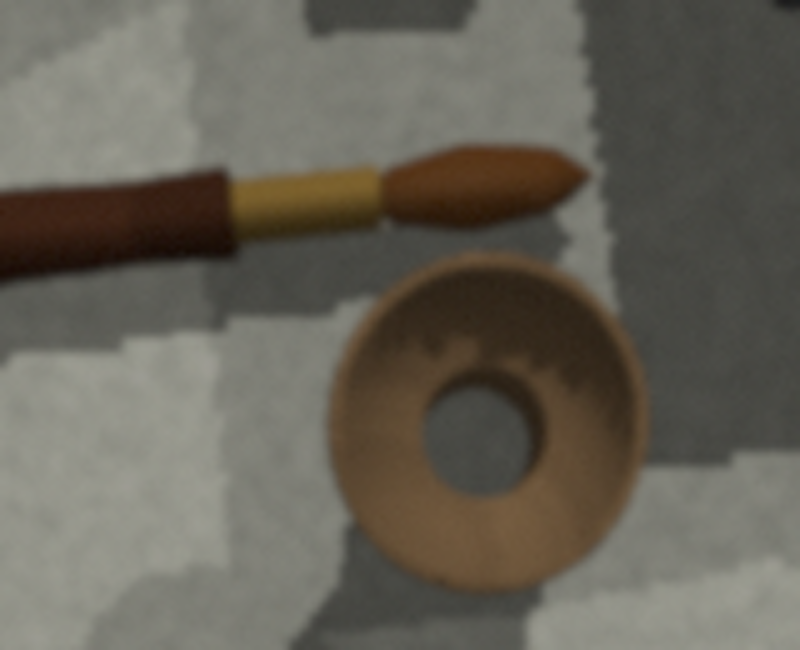

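View pics/w30.png

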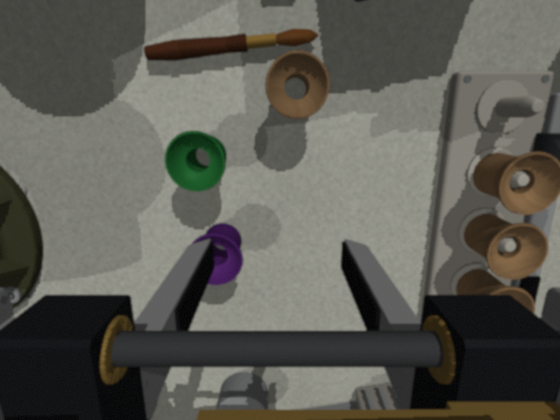

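```bash
python3 - <<'E'
from h import *
p=ray("wrist",(297.8,84.6),.058);print(p);go(p[0]-.0005,p[1]+.001,.042,1.538)
E
```

```text
[0.4367 0.1528 0.058 ]
to (np.float64(0.4361557180610487), np.float64(0.15375106477707737), 0.042) lin [106.3  18.9 165.2] turn [-0.002  0.001 -0.001]
```

Call:
play_rows --moves '[{"claw": 0.78,"linear": [50,9,15],"turn": [0,0,0]},{"claw": 0.78,"linear": [106,19,40],"turn": [0,0,0]},{"claw": 0.78,"linear": [106,19,80],"turn": [0,0,0]},{"claw": 0.78,"linear": [106,19,120],"turn": [0,0,0]},{"claw": 0.78,"linear": [106,19,150],"turn": [0,0,0]},{"claw": 0.78,"linear": [106,19,165],"turn": [0,0,0]},{"claw": 0.78,"linear": [106,19,165],"turn": [0,0,0]},{"claw": 0.78,"linear": [106,19,165],"turn": [0,0,0]}]'

```text
time_s: 48.25
ee_pos: [0.437, 0.1536, 0.043]
eef_rot: [-3.141, 0.001, 1.537]
force: [-0.6, -0.3, 0.7]
grip_width: 0.0734
```

```bash
python3 - <<'E'
from h import *
st(); cv2.imwrite("pics/w31.png",vision.camera("wrist"))
E
```

```text
t 48.25 p [0.437  0.1536 0.043 ] e [-3.1413  0.0007  1.5366] F [-0.6 -0.3  0.7] w 0.0734
```

View pics/w31.png

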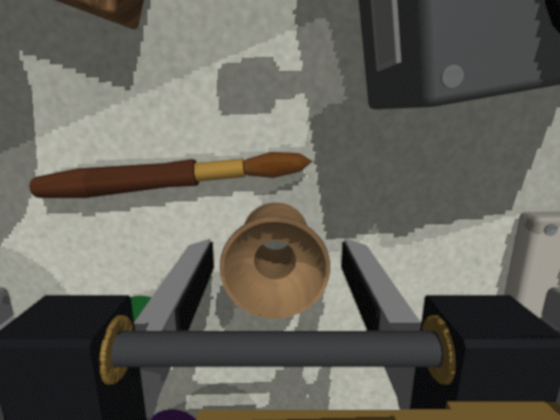

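Call:
play_rows --moves '[{"claw": 0.5,"linear": [0,0,0.5],"turn": [0,0,0]},{"claw": 0.5,"linear": [0,0,0.5],"turn": [0,0,0]},{"claw": 0.5,"linear": [0,0,0.5],"turn": [0,0,0]},{"claw": 0.5,"linear": [0,0,0.5],"turn": [0,0,0]},{"claw": 0.5,"linear": [0,0,0.5],"turn": [0,0,0]},{"claw": 0.5,"linear": [0,0,-30],"turn": [0,0,0]},{"claw": 0.5,"linear": [0,0,-80],"turn": [0,0,0]},{"claw": 0.5,"linear": [0,0,-95],"turn": [0,0,0]}]'

```text
time_s: 49.3
ee_pos: [0.4378, 0.1539, 0.1406]
eef_rot: [3.138, -0.001, 1.537]
force: [0.6, -0.2, -1.6]
grip_width: 0.0558
```

```bash
python3 - <<'E'
from h import *
st();go(.6522,.1260,.123,1.538)
E
```

```text
t 49.3 p [0.4378 0.1539 0.1406] e [ 3.1379 -0.0005  1.5367] F [ 0.6 -0.2 -1.6] w 0.0558
to (0.6522, 0.126, 0.123) lin [-20.6 215.1  18.4] turn [ 0.004 -0.001 -0.001]
```

Call:
play_rows --moves '[{"claw": 0.5,"linear": [-5,50,-10],"turn": [0.004,0,0]},{"claw": 0.5,"linear": [-10,105,-10],"turn": [0.004,0,0]},{"claw": 0.5,"linear": [-16,165,-10],"turn": [0.004,0,0]},{"claw": 0.5,"linear": [-21,215,0],"turn": [0.004,0,0]},{"claw": 0.5,"linear": [-21,215,10],"turn": [0.004,0,0]},{"claw": 0.5,"linear": [-21,215,19],"turn": [0.004,0,0]},{"claw": 0.5,"linear": [-21,215,19],"turn": [0.004,0,0]}]'

```text
time_s: 50.18
ee_pos: [0.651, 0.126, 0.1219]
eef_rot: [-3.14, -0.0, 1.537]
force: [-0.5, 0.3, -1.1]
grip_width: 0.0558
```

```bash
python3 - <<'E'
from h import *
st();go(.6522,.1260,.0945,1.538); im=vision.camera("wrist");cv2.imwrite("pics/w32.png",im)
E
```

```text
t 50.17 p [0.651  0.126  0.1219] e [-3.1401 -0.0004  1.5373] F [-0.5  0.3 -1.1] w 0.0558
to (0.6522, 0.126, 0.0945) lin [ 0.1  1.3 27.4] turn [-0.002 -0.    -0.001]
```

View pics/w32.png

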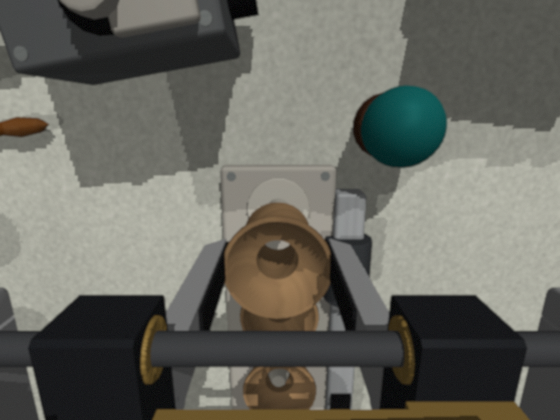

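Call:
play_rows --moves '[{"claw": 0.5,"linear": [0,0.7,6],"turn": [0,0,0]},{"claw": 0.5,"linear": [0,0.7,12],"turn": [0,0,0]},{"claw": 0.5,"linear": [0,0.7,18],"turn": [0,0,0]},{"claw": 0.5,"linear": [0,0.7,24],"turn": [0,0,0]},{"claw": 0.5,"linear": [0,0.7,27],"turn": [0,0,0]},{"claw": 0.5,"linear": [0,0.7,27],"turn": [0,0,0]}]'

```text
time_s: 50.98
ee_pos: [0.652, 0.126, 0.0956]
eef_rot: [-3.141, -0.001, 1.537]
force: [-0.8, 0.4, -1.3]
grip_width: 0.0558
```

Call:
play_rows --moves '[{"claw": 0.5,"linear": [0,0,8],"turn": [0,0,0]},{"claw": 0.5,"linear": [0,0,16],"turn": [0,0,0]},{"claw": 0.5,"linear": [0,0,23],"turn": [0,0,0]},{"claw": 0.5,"linear": [0,0,28],"turn": [0,0,0]},{"claw": 0.5,"linear": [0,0,30],"turn": [0,0,0]},{"claw": 0.5,"linear": [0,0,30],"turn": [0,0,0]}]'

```text
time_s: 51.72
ee_pos: [0.6521, 0.126, 0.0657]
eef_rot: [-3.141, -0.001, 1.537]
force: [0.0, -0.5, -0.7]
grip_width: 0.0557
```

Call:
play_rows --moves '[{"claw": 0.5,"linear": [0,0,1],"turn": [0,0,0]},{"claw": 0.78,"linear": [0,0,1],"turn": [0,0,0]},{"claw": 0.78,"linear": [0,0,1],"turn": [0,0,0]},{"claw": 0.78,"linear": [0,0,-15],"turn": [0,0,0]},{"claw": 0.47,"linear": [0,0,-40],"turn": [0,0,0]},{"claw": 0.47,"linear": [0,0,-40],"turn": [0,0,0]},{"claw": 0.47,"linear": [0,0,-35],"turn": [0,0,0]},{"claw": 0.47,"linear": [0,0,-20],"turn": [0,0,0]}]'

```text
time_s: 52.72
ee_pos: [0.6519, 0.126, 0.0846]
eef_rot: [-3.141, -0.0, 1.537]
force: [-0.7, -0.3, -0.2]
grip_width: 0.0445
```

Call:
play_rows --moves '[{"claw": 0.47,"linear": [0,0,3],"turn": [0,0,0]},{"claw": 0.47,"linear": [0,0,5],"turn": [0,0,0]},{"claw": 0.47,"linear": [0,0,5.5],"turn": [0,0,0]},{"claw": 0.47,"linear": [0,0,5.5],"turn": [0,0,0]}]'

```text
time_s: 53.22
ee_pos: [0.6515, 0.126, 0.0802]
eef_rot: [-3.14, -0.0, 1.537]
force: [-11.6, -1.5, 20.6]
grip_width: 0.0444
```

Call:
play_rows --moves '[{"claw": 0.47,"linear": [0,0,-40],"turn": [0,0,0]},{"claw": 0.47,"linear": [0,0,-100],"turn": [0,0,0]},{"claw": 0.47,"linear": [0,0,-160],"turn": [0,0,0]},{"claw": 0.47,"linear": [0,0,-170],"turn": [0,0,0]}]'

```text
time_s: 53.72
ee_pos: [0.6527, 0.1261, 0.254]
eef_rot: [3.138, -0.001, 1.537]
force: [0.6, -0.4, -1.0]
grip_width: 0.044
```

```bash
python3 - <<'E'
from h import *
st(); s=vision.camera("scene");cv2.imwrite("pics/s33.png",s);crop(s,210,180,400,310,4,"pics/s33c.png");crop(s,360,130,460,230,6,"pics/s33d.png")
t=vision.camera("top");cv2.imwrite("pics/t33.png",t)
E
```

```text
t 53.73 p [0.6527 0.1261 0.254 ] e [ 3.1376 -0.0014  1.5374] F [ 0.6 -0.4 -1. ] w 0.044
```

View pics/s33c.png

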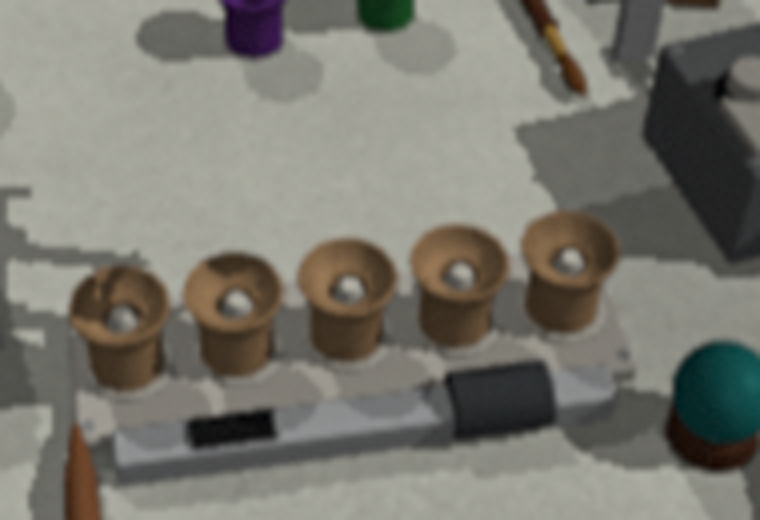

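View pics/t33.png

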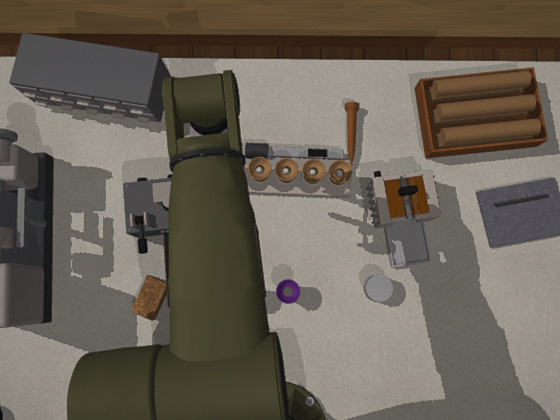

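```bash
python3 - <<'E'
from h import *
o=get_obs();print(o["qpos"])
go(.555,.354,.24,-3.013)
E
```

```text
[0.1355 0.541  1.0817 0.0007 1.52   0.1688]
to (0.555, 0.354, 0.24) lin [ 224.7 -104.4   10.4] turn [-0.    -0.001 -1.733]
```

View pics/s33d.png

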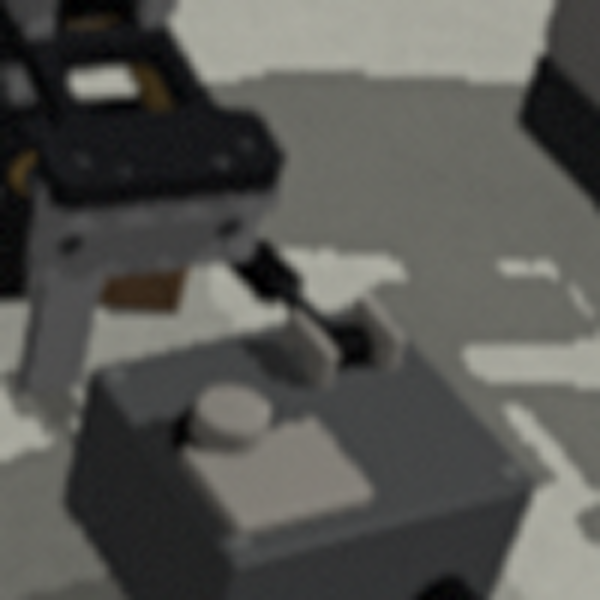

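Call:
play_rows --moves '[{"claw": 0.47,"linear": [28,-13,0],"turn": [0,0,-0.18]},{"claw": 0.47,"linear": [56,-26,0],"turn": [0,0,-0.36]},{"claw": 0.47,"linear": [84,-39,0],"turn": [0,0,-0.54]},{"claw": 0.47,"linear": [112,-52,0],"turn": [0,0,-0.72]},{"claw": 0.47,"linear": [140,-65,0],"turn": [0,0,-0.9]},{"claw": 0.47,"linear": [168,-78,0],"turn": [0,0,-1.08]},{"claw": 0.47,"linear": [200,-92,0],"turn": [0,0,-1.26]},{"claw": 0.47,"linear": [225,-104,5],"turn": [0,0,-1.44]}]'

```text
time_s: 54.82
ee_pos: [0.5544, 0.3553, 0.2424]
eef_rot: [-3.14, -0.004, 2.984]
force: [0.0, 0.5, 0.3]
grip_width: 0.0445
```

```bash
python3 - <<'E'
from h import *
st();go(.555,.354,.24,-3.013)
E
```

```text
t 54.83 p [0.5544 0.3553 0.2424] e [-3.1397 -0.0042  2.9837] F [0.  0.5 0.3] w 0.0445
to (0.555, 0.354, 0.24) lin [-0.8 -1.2  2.4] turn [-0.001 -0.004 -0.286]
```

Call:
play_rows --moves '[{"claw": 0.47,"linear": [0,0,2],"turn": [0,-0.004,-0.15]},{"claw": 0.47,"linear": [0,0,2],"turn": [0,-0.004,-0.286]},{"claw": 0.47,"linear": [0,0,2],"turn": [0,-0.004,-0.286]},{"claw": 0.47,"linear": [0,0,2],"turn": [0,-0.004,-0.286]}]'

```text
time_s: 55.32
ee_pos: [0.5543, 0.3551, 0.2391]
eef_rot: [-3.14, -0.002, -3.017]
force: [0.7, -0.5, -0.4]
grip_width: 0.0439
```

```bash
python3 - <<'E'
from h import *
st();cv2.imwrite("pics/w34.png",vision.camera("wrist"))
E
```

```text
t 55.33 p [0.5543 0.3551 0.2391] e [-3.1397 -0.0023 -3.0166] F [ 0.7 -0.5 -0.4] w 0.0439
```

View pics/w34.png

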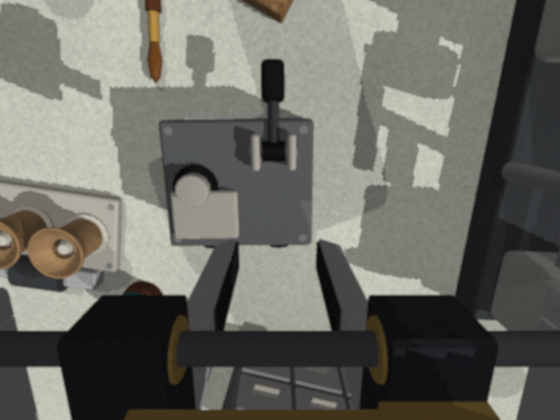

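```bash
python3 - <<'E'
from h import *
W=cam("wrist")
g=ray("wrist",(272.5,80),.092,W);print("grip",g,"ends",ray("",(272.5,60),.09,W),ray("",(272.5,101),.094,W))
print("pivot",ray("",(274,150),.095,W),"btn",ray("",(193,187),.11,W),"tip",ray("",(274,152),.092,W))
c=[ray("",p,.088,W) for p in [(161,122),(312,120),(171,243),(311,243)]];print(np.array(c))
E
```

```text
grip [0.4484 0.3387 0.092 ] ends [0.4314 0.3366 0.09  ] [0.4666 0.341  0.094 ]
pivot [0.5107 0.3479 0.095 ] btn [0.5528 0.2768 0.11  ] tip [0.5129 0.3481 0.092 ]
[[0.4987 0.2377 0.088 ]
 [0.4788 0.3803 0.088 ]
 [0.6212 0.2524 0.088 ]
 [0.6026 0.3984 0.088 ]]
```

```bash
python3 - <<'E'
from h import *
go(.448,.3388,.15,-3.0016);go(.448,.3388,.067,-3.0016)
E
```

```text
to (0.448, 0.3388, 0.15) lin [107.4  -2.7  89.6] turn [-0.002 -0.002 -0.015]
to (0.448, 0.3388, 0.067) lin [107.3  -2.5 172.6] turn [-0.002 -0.002 -0.015]
```

Call:
play_rows --moves '[{"claw": 0.5,"linear": [50,-1,20],"turn": [0,0,-0.015]},{"claw": 0.5,"linear": [90,-2.5,55],"turn": [0,0,-0.015]},{"claw": 0.5,"linear": [107,-2.5,80],"turn": [0,0,-0.015]},{"claw": 0.5,"linear": [107,-2.5,90],"turn": [0,0,-0.015]},{"claw": 0.5,"linear": [107,-2.5,90],"turn": [0,0,-0.015]}]'

```text
time_s: 56.0
ee_pos: [0.4491, 0.3391, 0.1497]
eef_rot: [-3.14, -0.002, -3.002]
force: [-0.8, 0.4, 0.4]
grip_width: 0.0471
```

```bash
python3 - <<'E'
from h import *
st();cv2.imwrite("pics/w35.png",vision.camera("wrist"));go(.448,.3388,.067,-3.0016)
print(proj("wrist",[[.448,.3388,.0863]]))
E
```

```text
t 56.0 p [0.4491 0.3391 0.1497] e [-3.1398 -0.0019 -3.0021] F [-0.8  0.4  0.4] w 0.0471
to (0.448, 0.3388, 0.067) lin [ 1.4 -0.1 83.2] turn [-0.001 -0.001 -0.   ]
[[274.8767 217.8256]]
```

View pics/w35.png

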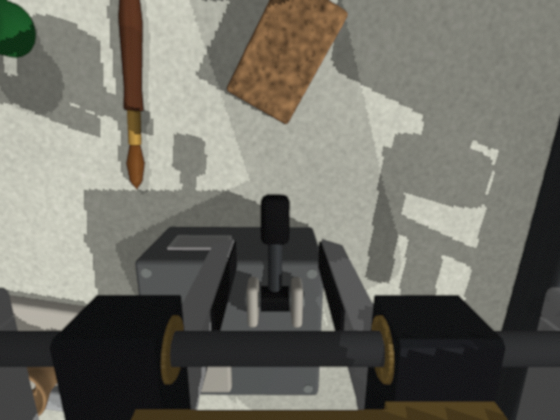

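Call:
play_rows --moves '[{"claw": 0.5,"linear": [1.5,0,20],"turn": [0,0,0]},{"claw": 0.5,"linear": [1.5,0,40],"turn": [0,0,0]},{"claw": 0.5,"linear": [1.5,0,60],"turn": [0,0,0]},{"claw": 0.5,"linear": [1.5,0,76],"turn": [0,0,0]},{"claw": 0.5,"linear": [1.5,0,83],"turn": [0,0,0]},{"claw": 0.5,"linear": [1.5,0,83],"turn": [0,0,0]}]'

```text
time_s: 56.8
ee_pos: [0.4481, 0.3389, 0.0673]
eef_rot: [-3.14, -0.001, -3.002]
force: [0.6, 0.2, 1.1]
grip_width: 0.0472
```

Call:
play_rows --moves '[{"claw": 0.1,"linear": [0,0,0],"turn": [0,0,0]},{"claw": 0.1,"linear": [0,0,0],"turn": [0,0,0]},{"claw": 0.1,"linear": [0,0,0],"turn": [0,0,0]},{"claw": 0.1,"linear": [0,0,0],"turn": [0,0,0]},{"claw": 0.1,"linear": [0,0,0],"turn": [0,0,0]}]' --force 22

```text
time_s: 57.42
ee_pos: [0.4483, 0.3374, 0.0676]
eef_rot: [-3.138, -0.002, -3.003]
force: [0.6, -13.2, 5.4]
grip_width: 0.0218
```

```bash
python3 - <<'E'
from h import *
st();cv2.imwrite("pics/w36.png",vision.camera("wrist"))
u=np.array([np.cos(.14),np.sin(.14),0]);P=np.array([.5135,.348,.092])
o=get_obs();p0=o["ee_pos"];R=Ro.from_euler("xyz",o["eef_rot"])
g=lambda a:P+.066*(-np.cos(np.radians(a))*u+np.sin(np.radians(a))*np.array([0,0,1]))
for a in (-5,0,10,20,30,40,50,60,65,70,72,74): print(a,np.round(R.inv().apply(g(a)-g(-5))*1000,1))
E
```

```text
t 57.42 p [0.4483 0.3374 0.0676] e [-3.1376 -0.0016 -3.0025] F [  0.6 -13.2   5.4] w 0.0218
-5 [0. 0. 0.]
0 [ 0.3 -0.  -5.8]
10 [ -0.7  -0.1 -17.2]
20 [ -3.7  -0.1 -28.3]
30 [ -8.5  -0.1 -38.8]
40 [-15.1  -0.2 -48.2]
50 [-23.2  -0.2 -56.3]
60 [-32.7  -0.2 -63. ]
65 [-37.8  -0.2 -65.6]
70 [-43.1  -0.2 -67.8]
72 [-45.3  -0.2 -68.6]
74 [-47.5  -0.2 -69.3]
```

View pics/w36.png

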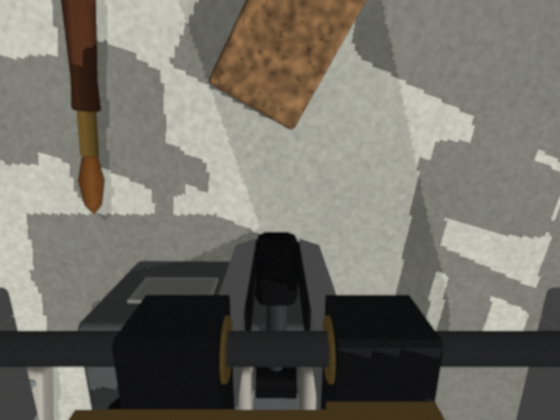

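Call:
play_rows --moves '[{"claw": 0.1,"linear": [0.3,-1.5,-6],"turn": [0,0,0]},{"claw": 0.1,"linear": [-0.7,-1.5,-17],"turn": [0,0,0]},{"claw": 0.1,"linear": [-3.7,-1.5,-28],"turn": [0,0,0]},{"claw": 0.1,"linear": [-8.5,-1.5,-39],"turn": [0,0,0]},{"claw": 0.1,"linear": [-15,-1.5,-48],"turn": [0,0,0]},{"claw": 0.1,"linear": [-19,-1.5,-52.5],"turn": [0,0,0]},{"claw": 0.1,"linear": [-19,-1.5,-52.5],"turn": [0,0,0]}]'

```text
time_s: 58.35
ee_pos: [0.4669, 0.3394, 0.1202]
eef_rot: [-3.139, -0.003, -3.002]
force: [-3.5, 3.0, -0.5]
grip_width: 0.0222
```

```bash
python3 - <<'E'
from h import *
st();cv2.imwrite("pics/w37.png",vision.camera("wrist"));crop(vision.camera("scene"),360,120,460,220,6,"pics/s37.png")
E
```

```text
t 58.35 p [0.4669 0.3394 0.1202] e [-3.1387 -0.0026 -3.0024] F [-3.5  3.  -0.5] w 0.0222
```

View pics/w37.png

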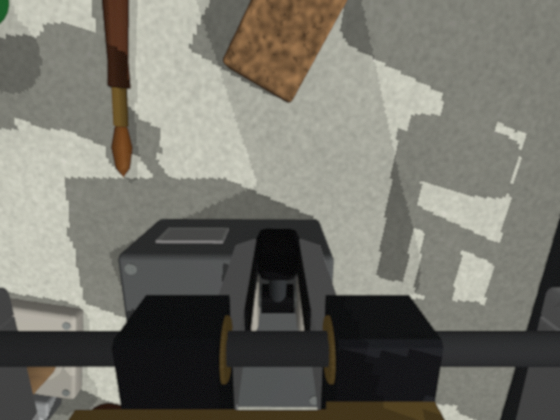

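View pics/s37.png

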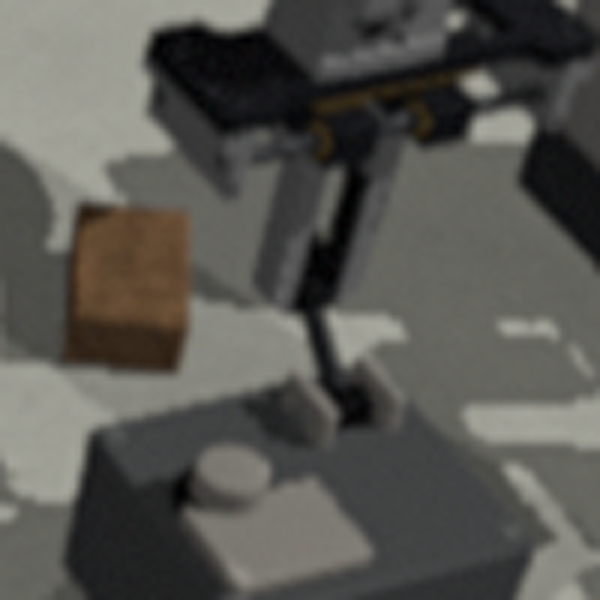

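Call:
play_rows --moves '[{"claw": 0.1,"linear": [-4.5,0,-4],"turn": [0,0,0]},{"claw": 0.1,"linear": [-9,0,-7.5],"turn": [0,0,0]},{"claw": 0.1,"linear": [-14,0,-10.5],"turn": [0,0,0]},{"claw": 0.1,"linear": [-19,0,-13.2],"turn": [0,0,0]},{"claw": 0.1,"linear": [-24,0,-15.4],"turn": [0,0,0]},{"claw": 0.1,"linear": [-27,0,-16.5],"turn": [0,0,0]},{"claw": 0.1,"linear": [-29,0,-17],"turn": [0,0,0]},{"claw": 0.1,"linear": [-29,0,-17],"turn": [0,0,0]}]'

```text
time_s: 59.45
ee_pos: [0.4954, 0.3434, 0.1374]
eef_rot: [-3.139, -0.003, -3.002]
force: [-5.7, -0.3, 0.0]
grip_width: 0.0215
```

Call:
play_rows --moves '[{"claw": 0.1,"linear": [-2,0,0],"turn": [0,0,0]},{"claw": 0.1,"linear": [-3.5,0,0],"turn": [0,0,0]},{"claw": 0.1,"linear": [-3.5,0,0],"turn": [0,0,0]}]'

```text
time_s: 59.82
ee_pos: [0.4986, 0.3439, 0.1381]
eef_rot: [-3.139, -0.003, -3.002]
force: [-7.5, -2.6, 5.6]
grip_width: 0.0213
```

```bash
python3 - <<'E'
from h import *
st();crop(vision.camera("scene"),360,120,460,220,6,"pics/s38.png")
E
```

```text
t 59.83 p [0.4986 0.3439 0.1381] e [-3.1386 -0.0034 -3.0022] F [-7.5 -2.6  5.6] w 0.0213
```

View pics/s38.png

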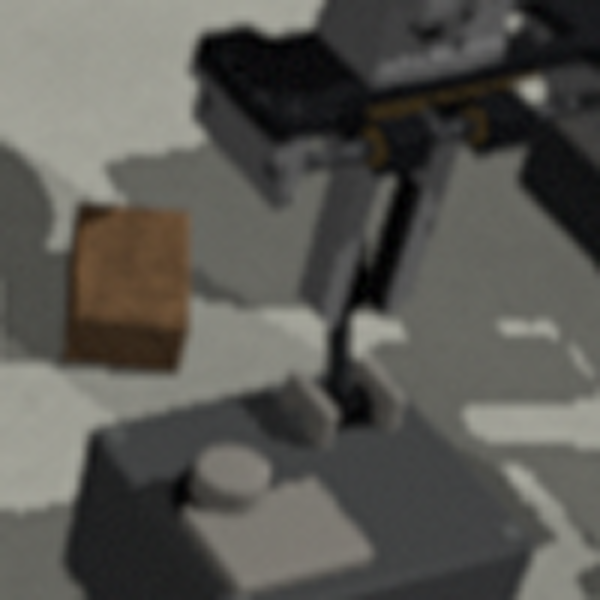

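Call:
play_rows --moves '[{"claw": 0.1,"linear": [-2,0,1],"turn": [0,0,0]},{"claw": 0.1,"linear": [-4,0,1],"turn": [0,0,0]},{"claw": 0.1,"linear": [-4,0,1],"turn": [0,0,0]}]'

```text
time_s: 60.25
ee_pos: [0.5026, 0.3445, 0.1385]
eef_rot: [-3.139, -0.003, -3.002]
force: [-8.5, -3.4, 9.9]
grip_width: 0.0218
```

Call:
play_rows --moves '[{"claw": 0.55,"linear": [0,0,0],"turn": [0,0,0]},{"claw": 0.55,"linear": [0,0,0],"turn": [0,0,0]},{"claw": 0.55,"linear": [0,0,0],"turn": [0,0,0]},{"claw": 0.55,"linear": [0,0,-30],"turn": [0,0,0]},{"claw": 0.55,"linear": [0,0,-80],"turn": [0,0,0]},{"claw": 0.55,"linear": [0,0,-120],"turn": [0,0,0]},{"claw": 0.55,"linear": [0,0,-120],"turn": [0,0,0]}]'

```text
time_s: 61.12
ee_pos: [0.5038, 0.3453, 0.2618]
eef_rot: [-3.141, 0.002, -3.002]
force: [-0.0, 0.0, -1.2]
grip_width: 0.0516
```

```bash
python3 - <<'E'
from h import *
st();crop(vision.camera("scene"),360,120,460,220,6,"pics/s39.png");cv2.imwrite("pics/w39.png",vision.camera("wrist"))
E
```

```text
t 61.12 p [0.5038 0.3453 0.2618] e [-3.1411  0.0025 -3.0022] F [-0.   0.  -1.2] w 0.0516
```

View pics/s39.png

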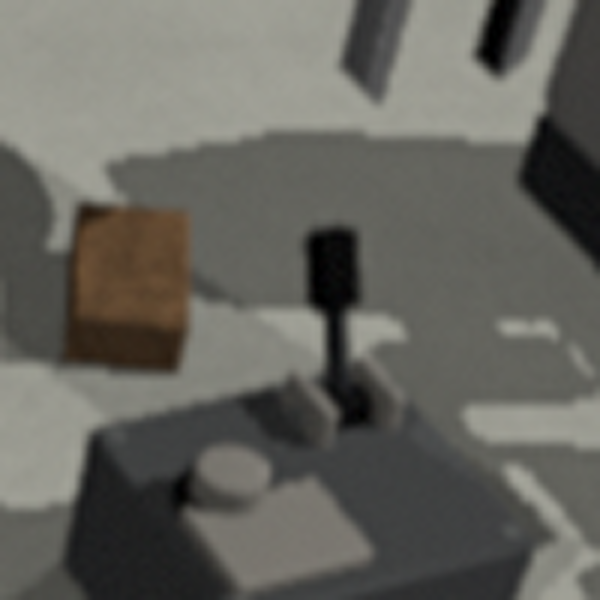

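View pics/w39.png

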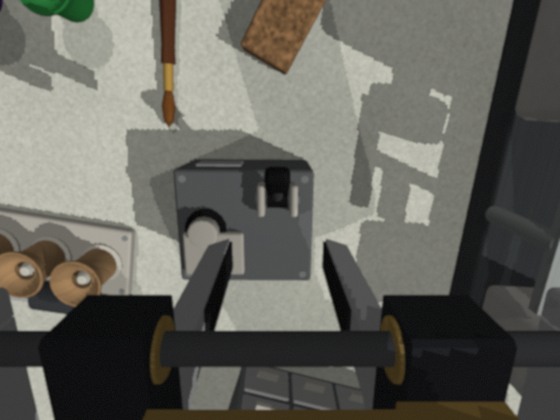

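Call:
play_rows --moves '[{"claw": 0.55,"linear": [20,20,-20],"turn": [0,0,0]},{"claw": 0.55,"linear": [60,40,-30],"turn": [0,0,0]},{"claw": 0.55,"linear": [100,60,-30],"turn": [0,0,0]},{"claw": 0.55,"linear": [140,90,-30],"turn": [0,0,0]},{"claw": 0.55,"linear": [180,110,-30],"turn": [0,0,0]},{"claw": 0.55,"linear": [200,120,-30],"turn": [0,0,0]},{"claw": 0.55,"linear": [200,120,-30],"turn": [0,0,0]},{"claw": 0.55,"linear": [200,120,-30],"turn": [0,0,0]}]'

```text
time_s: 62.22
ee_pos: [0.2887, 0.4356, 0.2874]
eef_rot: [-3.138, -0.004, -3.003]
force: [-0.1, 0.1, 0.6]
grip_width: 0.052
```

```bash
python3 - <<'E'
from h import *
st();cv2.imwrite("pics/t40.png",vision.camera("top"));s=vision.camera("scene");cv2.imwrite("pics/s40.png",s)
E
```

```text
t 62.23 p [0.2887 0.4356 0.2874] e [-3.1377 -0.0039 -3.0025] F [-0.1  0.1  0.6] w 0.052
```

View pics/t40.png

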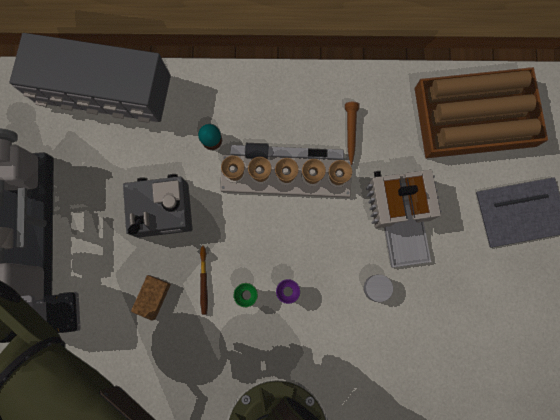

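View pics/s40.png

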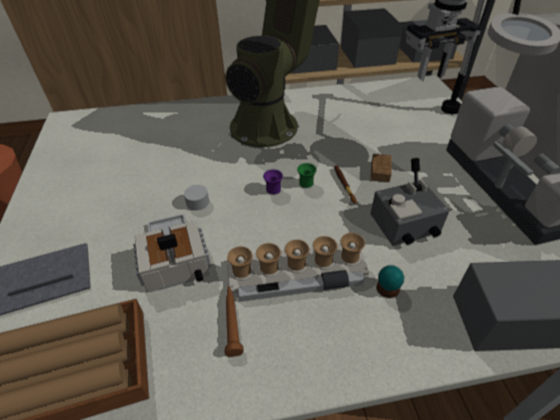

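The pictures show five cups seated on the jig (top view (232–340, 168–173)), the lever up (scene (416,165)), and everything else in its first place. Handing in.

```bash
python3 -c "
from station import hand_in
print(hand_in())"
```

```text
the job is handed in; nothing more can be done
None
```

The job is done and handed in at about 62 s of robot time. No verdict is reported.

- **Trip and eject:** I pressed the test button and the lever dropped. I then pushed the ejector to its end stop, and the cup came out on the apron.
- **Cups:** I put that cup and the four maple cups from the desk on the five spigots, one each. I pressed each rim down with the fingertips. All five stopped at z = 0.080 m under 11 to 32 N, which is the height expected for a cup fully home.
- **Lever:** I pinched the lever and lifted it past its catch. It was still up in the pictures taken after letting go and about a second later.
- **Other things:** In the last top and scene pictures the green and purple look-alikes, ball, burnisher, tin and cork block are where they started.

**Checks that disagreed:**
- The top camera read about 3 to 6 mm off the wrist camera, so I placed the cups by the wrist camera.
- I first gripped the ejected cup too low, on its flare. I set it down once on the free desk before seating it.
- The first cup met about 24 N on its way down, but the rim check showed it home.
- The pinch slipped a little at the lever's stop, without harm.

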